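# Index the carousel by handwheel and tip the barrow into the empty bay

### The job

Turn the handwheel (one full turn moves the round carousel on by one bay) until the carousel's one empty bay stands centred under the nose of the little tip barrow, with the wheel's handle back at its pointer; then lift the barrow by the crossbar at its rear so that it tips forward over its wheel and both bushes roll out into that bay, and lower it back onto its legs. Do not touch the carousel or the bushes with the gripper, and leave the loose things standing round about where they are.

Things in the scene. Friction and masses are not known exactly. Their poses are not given: they have to be found in the camera images.
- table_axis (a point): a point on the vertical axis of the carousel, 40 mm above the work surface. The carousel is an aluminium round tray, 220 mm across, with six equal 60-degree bays between radial walls round a hub of 60 mm diameter; bay floors are 36 mm and rim and walls 69 mm above the work surface. Five bays hold two upright plain bushes each (fixed), one is empty. Carousel, handwheel and barrow dock stand on one fixed frame, whose place and yaw vary
- empty_bay (a point): centre of the empty bay's floor, 72 mm from the carousel axis; turns with the carousel; its z axis is up
- drop_point (a point): the fixed point under the barrow's nose, at the height of the bay floors, where the empty bay's centre must be brought; 72 mm from the carousel axis. The direction from table_axis to drop_point is also the horizontal direction from table_axis to the barrow's axle and on to its crossbar
- carousel: the carousel; origin on its axis, 31 mm above the work surface, z up; turned 1.25 to 5.03 rad (counter-clockwise from above) past the wanted position at the start. It is geared to the handwheel, in the same sense, one turn for six of the wheel's; it must be driven by the wheel, not pushed by hand
- handwheel (a joint): angle of the handwheel (rad), counter-clockwise from above positive, six times the carousel's angle from the wanted position (so any multiple of 12 pi has the empty bay under the nose; it starts between 7.5 and 30.2); whole multiples of 2 pi put a bay square under the nose and the handle at the steel pointer on the gear case (the side farthest from the carousel). Turns without end either way, stiffness about 2 to 3 N at the handle; it stays where it is left
- wheel_axis (a point): a point on the handwheel's vertical axis, 120 mm above the work surface, level with the middle of the handle. The wheel is a dark steel ring 104 mm across lying level, its top 86 mm above the work surface
- wheel_handle (a point): middle of the wheel's upright revolving handle (black, about 18 mm diameter, from 86 to 138 mm above the work surface), 46 mm from the wheel's axis; this point lies 120 mm above the work surface. The handle spins freely on its pin, so a gripper holding it from above can keep its own yaw while it goes round
- barrow_axle (a point): middle of the barrow's level axle, 50 mm above the work surface, 160 mm from the carousel axis; the barrow is held there by a fork and can only tip about this axle
- barrow_bar (a point): middle of the barrow's level crossbar, a round dark steel bar 14 mm thick and about 96 mm long between two shafts, parallel to the axle; at rest 122 mm above the work surface, 172 mm behind the axle and 72 mm above it. The rear wall of the tray stands about 60 mm in front of it
- barrow_nose (a point): middle of the open front edge of the barrow's tray (inside 50 mm wide, 36 mm deep, 157 mm long); at rest 115 mm from the carousel axis and 128 mm above the work surface; tipped fully, about 73 mm from the carousel axis and 72 mm above the work surface
- barrow (a joint): tip angle of the barrow (rad): 0 standing on its legs with the tray floor leaning 0.14 back, up to the stop at 0.80 tipped forward over its wheel. The bushes begin to roll out beyond about 0.2. It weighs 0.6 kg and may stay or fall either way when let go halfway
- bush_rear: plain steel bush, 28 mm diameter and 28 mm long, lying across the barrow's tray against its rear wall; its origin is the centre of one end face, its z axis runs along the bush
- bush_front: same bush, lying just in front of the other in the tray
- bush_rear_mid (a point): middle of the rear bush, on its axis
- bush_front_mid (a point): middle of the front bush, on its axis
- hex_keys: bystander: hex keys in a black holder, 37x75 mm, 84 mm high; origin at the centre of its underside
- flange: bystander: small flange, 53 mm across, 15 mm high; origin at the centre of its underside
- gear: bystander: spur gear, 69 mm across, 22 mm high; origin at the centre of its underside
- spacer: bystander: short bush, 32 mm across, 34 mm high, standing; origin at the centre of its underside
- wrench: bystander: combination spanner, 30x181 mm, 10 mm high, long axis y; origin at the centre of its underside
- deburr: bystander: blue deburring tool, 21x155 mm, 16 mm high, long axis y; origin at the centre of its underside. A post and pipes rise from the bench's right front corner (about x 0.33 to 0.52, y -0.48 to -0.58): go round them on the robot's side
- elec_tape: bystander: roll of black tape, 60 mm across, 19 mm high; origin at the centre of its underside

How it is judged:
On the way, in this order (a step that is already met when the one before it is completed fails the run):
1. the empty bay is brought under the barrow's nose by the handwheel, the barrow still standing with both bushes in it (horizontal distance between empty_bay and drop_point below 0.009 m and value of joint barrow below 0.1 rad and height (world z) of each of bush_rear_mid, bush_front_mid above 0.1 m), for 0.3 s.
2. the barrow is tipped forward while the empty bay stands under it (horizontal distance between empty_bay and drop_point below 0.009 m and value of joint barrow above 0.55 rad), for 0.1 s.
At the end, for the whole second after the job is handed in: The empty bay's centre is within 9 mm of the drop point (about 7 degrees of the carousel, 40 degrees of the handwheel), both bushes lie still in that bay (their middles within 45 mm of its centre and less than 45 mm above its floor), and the barrow is back on its legs (tip angle below 0.06 rad) (horizontal distance between empty_bay and drop_point below 0.009 m and value of joint barrow below 0.06 rad and horizontal distance between each of bush_rear_mid, bush_front_mid and empty_bay below 0.045 m and z of bush_rear_mid in the frame of empty_bay between 0.005 and 0.045 m and linear speed of each of bush_rear, bush_front below 0.03 m/s and z of bush_front_mid in the frame of empty_bay between 0.005 and 0.045 m); the robot touches nothing.
It fails at once if the gripper pushes the carousel or a bush directly (contact force between the fingers and carousel above 2 N or contact force between the fingers and bush_rear above 2 N or contact force between the fingers and bush_front above 2 N).
It fails at once if a bystander is pushed more than 25 mm from its place (distance of any of hex_keys, flange, gear, spacer, wrench, deburr, elec_tape from where it was at the start of the episode above 0.025 m).
It fails at once if a bush falls onto the work surface (height (world z) of any of bush_rear_mid, bush_front_mid below 0.03 m).
It also fails if it takes over 72 s, if anything falls off the work surface, if the arm or the gripper's body presses on something with over 40 N, if the wrist force passes 120 N, or if a joint passes its speed limit or range.

### The arm

A 6-joint arm with a two-finger parallel gripper is mounted at the origin on a cart in front of the work surface, level with it; the furniture and walls round the work are solid. World frame = base frame: x ahead of the robot, y to its left, z up, the work surface at z = 0. Lengths are in m, angles in rad, forces in N, time in s.
With the tool pointing down it reaches from about 0.375 to 0.975 m from the base axis. Payload 3.8 kg.
Tool frame: the origin (TCP) lies on the centre line of the jaws, within the pads' length; the fingertips stand 14 mm ahead of it and the grasp point (between the pads) lies 5 mm behind it; x points along the fingers, y is the direction in which the jaws open and shut, and the axes are right-handed (so a half turn about x gives the same grasp; the last joint's range is limited). The gripper opens to 85 mm and grips with 20 to 120 N. Pads are 22 mm wide; open, the fingers measure 114 mm over their backs; the gripper's body (76 mm by 85 mm) begins 54 mm behind the grasp point. The pads swing forward as they close: fully open they stand 13 mm farther back than shut.
Start: joints at [-1.237, 0.264, 1.604, -0, 1.274, -0.037], TCP at [0.245, -0.629, 0.245] pointing down, gripper open.
Joint ranges: [-2.63, 2.63], [-0.94, 2.18], [0.31, 2.57], [-1.31, 4.45], [0, 2.66], [-2.55, 2.55]. Speed limits (rad/s): [2.57, 2.57, 3.14, 3.14, 3.14, 3.14].

### API

Orientations are given as a rotation vector (axis times angle).
In Python, from workcell import bot gives the robot as it stands.
- The arm moves only by the shell command python3 -m creep 'ROWS' [FORCE]. ROWS is JSON, a list of rows, each an object with "grip": the finger opening in cm, from 0 to 8.54; "dp": the shift along the tool's x, y, z in cm, a list of three; "rotation": the turn, a rotation vector about the tool's x, y, z in rad, a list of three. A call has 1 to 5 rows; each row is the pose to reach, as a shift and turn from the pose commanded when the call began, along the tool's axes at that moment; what a row does not reach only later rows make up. A row lasts 1/12 s, in which the tool goes at most 41.7 mm and 7.16 degrees, less where a joint would pass 70% of its speed; a pose out of reach is approached as far as the arm can. A call with a gripper value outside its range is refused whole. The fingers move at their own pace and stop on an object; FORCE is the grip in N (left out, the last holds). Time passes only in rows, so rows that repeat a pose let the fingers close. It gives the time, the measured TCP pose, the force and the opening at its end, in the units of the state.
- bot.read_state(): the state, without advancing time (a new reading comes with each control period).
- bot.read_camera(name): name is "side" or "top"; returns (picture, depth): 384x512x3 uint8, red, green, blue; 384x512 float32, m along the optical axis (not along the pixel's ray), 0 where there is no reading.
- bot.get_calibration(name): a dict with "fx", "fy", "cx", "cy" (pixels), "rvec" (rotation vector, rad) and "tvec" (3), from world to camera coordinates, as OpenCV has them. Camera axes: x right, y down, z forward; pixel columns grow to the right and rows downward; lengths in m; the calibration is good to about 2 mm. A picture is of the moment at which its call begins. get_calibration takes no time and is no camera call.
- bot.finish_job(): hands the job in, once; it reports no verdict.
The state is a dict: "time": time; "q": joint angles; "joint_vel": joint speeds; "joint_torque": joint torques, N m; "tool_pos": TCP position; "tcp_rot": TCP orientation; "wrist_force": force on the tool from outside, world axes, zero at the start; "torque": the same for the moment, N m; "width": opening from 0.0 (shut) to 1.0 (fully open).
Only numpy, scipy, OpenCV 4.12 (cv2) and the standard library are available. Lean on these libraries where they do the work, as an engineer would, in place of code of your own. Each camera call takes 0.05 s, during which the arm holds its last target.

## Working session

There is one attempt and no reset: what is moved stays moved. The work goes in short steps, Python scripts to look and compute and a shell command to move; the robot and the scene stay as the last step left them, time stands still between calls to the robot, and variables do not carry over. Pictures are saved under pics/ and viewed, and the job is handed in when it is done.

```bash
ls; mkdir -p pics; python3 - <<'E'
from workcell import bot
import cv2,numpy as np
print(bot.read_state())
for n in("side","top"):
    p,d=bot.read_camera(n); cv2.imwrite(f"pics/{n}0.png",p[:,:,::-1]); np.savez(f"{n}0.npz",p=p,d=d); print(bot.get_calibration(n))
E
```

```text
pics
{'time': 0.0, 'q': array([-1.23688981e+00,  2.64738498e-01,  1.60537207e+00,  2.21336955e-06,
        1.27369489e+00, -3.69106976e-02]), 'joint_vel': array([0.00013073, 0.00064705, 0.00103365, 0.00058246, 0.00088183,
       0.00229968]), 'joint_torque': array([-9.36964170e-04, -5.15117490e+01, -3.67315221e+01, -1.81564396e-04,
        1.31928729e-02, -2.34577465e-05]), 'tool_pos': array([ 0.24436829, -0.62846551,  0.2439729 ]), 'tcp_rot': array([ 2.0194411 ,  0.38108297, -2.02010959]), 'wrist_force': array([-0.39393516, -0.16448767,  1.1364052 ]), 'torque': array([-0.03190634,  0.03739947,  0.00283147]), 'width': 1.0028329669485985}
{'fx': 413.37685619921695, 'fy': 413.37685619921695, 'cx': 259.31596247972806, 'cy': 191.70984633320467, 'rvec': array([ 1.9706549 , -0.07518424,  0.01194375]), 'tvec': array([-0.58079003,  0.1596746 ,  1.02718407])}
{'fx': 367.07824008448915, 'fy': 367.07824008448915, 'cx': 261.16506513573756, 'cy': 192.35342546498077, 'rvec': array([ 2.17367137, -2.19235319,  0.10998394]), 'tvec': array([0.05177131, 0.57633582, 1.10058956])}
```

View pics/side0.png

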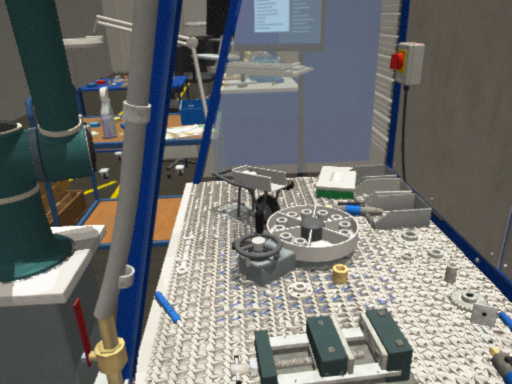

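View pics/top0.png

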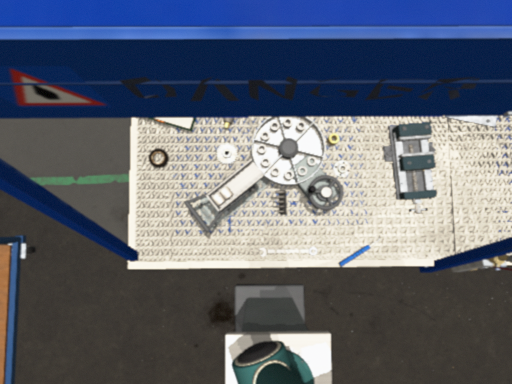

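```bash
cat > h.py <<'E'
import numpy as np,cv2
from workcell import bot
def cal(n):
    c=bot.get_calibration(n);K=np.array([[c['fx'],0,c['cx']],[0,c['fy'],c['cy']],[0,0,1]]);R=cv2.Rodrigues(c['rvec'])[0];return K,R,c['tvec'],c['rvec']
def cloud(n,d):
    K,R,t,_=cal(n);v,u=np.mgrid[:384,:512]
    X=np.stack([(u-K[0,2])/K[0,0]*d,(v-K[1,2])/K[1,1]*d,d],-1)
    return (X-t)@R   # world
def proj(n,P):
    K,R,t,r=cal(n);return cv2.projectPoints(np.array(P,float).reshape(-1,1,3),r,t,K,None)[0][:,0]
def ray(n,u,v,z):
    K,R,t,_=cal(n);d=R.T@np.linalg.inv(K)@[u,v,1];o=-R.T@t;return o+d*(z-o[2])/d[2]
def shot(n,name):
    p,d=bot.read_camera(n);np.savez(name+'.npz',p=p,d=d);cv2.imwrite(f"pics/{name}.png",p[:,:,::-1]);return p,d
def crop(p,u0,u1,v0,v1,s,name):
    cv2.imwrite(f"pics/{name}.png",cv2.resize(np.ascontiguousarray(p[v0:v1,u0:u1,::-1]),None,fx=s,fy=s,interpolation=cv2.INTER_CUBIC))
E
python3 - <<'E'
from h import *
p=np.load('top0.npz');crop(p['p'],140,370,105,260,3.4,'topc');
W=cloud('top',p['d'])
m=p['d']>0
for (u,v) in [(288,148),(324,192),(205,210),(300,230),(200,240),(283,202),(265,170)]: print(u,v,W[v,u].round(3))
z=np.load('side0.npz');crop(z['p'],205,375,155,295,4.5,'sidec')
S=cloud('side',z['d'])
for (u,v) in [(312,228),(258,240),(240,170)]: print(u,v,S[v,u].round(3))
E
```

```text
288 148 [ 0.703 -0.033  0.078]
324 192 [ 0.571 -0.134  0.09 ]
205 210 [0.525 0.221 0.003]
300 230 [ 0.46  -0.074 -0.004]
200 240 [0.433 0.236 0.009]
283 202 [ 0.544 -0.017  0.065]
265 170 [0.644 0.035 0.037]
312 228 [ 0.704 -0.064  0.072]
258 240 [ 0.573 -0.145  0.093]
240 170 [0.542 0.177 0.137]
```

View pics/topc.png

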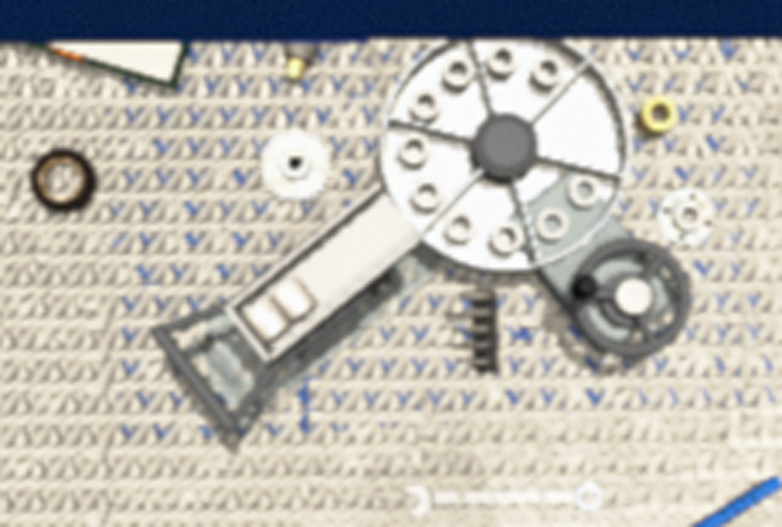

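View pics/sidec.png

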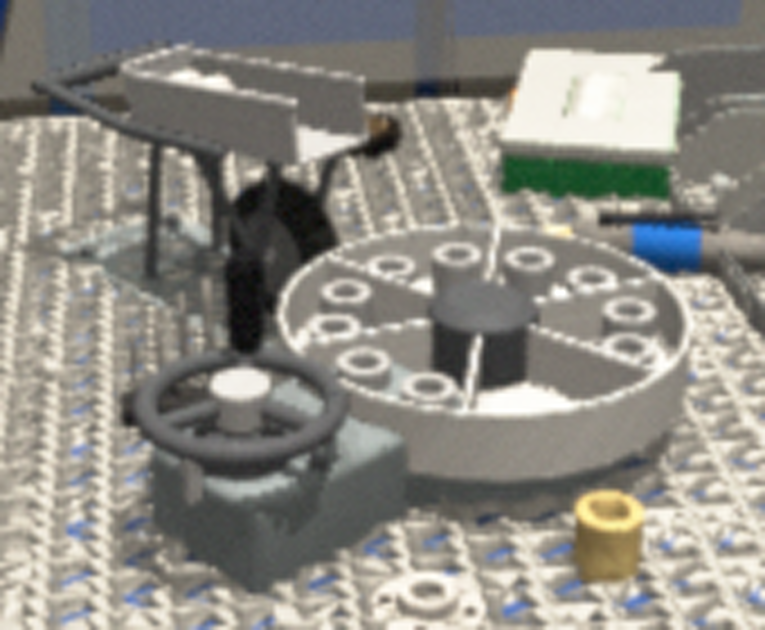

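```bash
cat > m.py <<'E'
from h import *
from scipy.optimize import least_squares
t=lambda x,y:(140+(x+.5)/3.4-.5,105+(y+.5)/3.4-.5); s=lambda x,y:(205+(x+.5)/4.5-.5,155+(y+.5)/4.5-.5)
for nm,a in dict(hub=(503,147,.08),barA=(163,330,.122),barB=(235,440,.122),whl=(632,297,.1),handle=(583,288,.138)).items():
    print(nm,ray('top',*t(a[0],a[1]),a[2]).round(4))
print('carousel rim topview ctr', )
for nm,a in dict(hub=(483,305,.08),barL=(42,87,.122),whl=(241,383,.1),handle=(245,258,.138)).items():
    print('side',nm,ray('side',*s(a[0],a[1]),a[2]).round(4))
E
python3 m.py
python3 - <<'E'
from h import *
for n in('top','side'):
    f=np.load(n+'0.npz');W=cloud(n,f['d']);m=f['d']>0
    def sel(x0,x1,y0,y1,z0,z1):
        P=W[m];k=(P[:,0]>x0)&(P[:,0]<x1)&(P[:,1]>y0)&(P[:,1]<y1)&(P[:,2]>z0)&(P[:,2]<z1);return P[k]
    P=sel(.55,.85,-.2,.1,.06,.085)
    def circ(P,r,c):
        return cv2 and __import__('scipy.optimize').optimize.least_squares(lambda c:np.hypot(P[:,0]-c[0],P[:,1]-c[1])-r,c,loss='soft_l1',f_scale=.002).x
    k=np.abs(np.hypot(P[:,0]-.7,P[:,1]+.04)-.108)<.02
    print(n,'carousel',circ(P[k],.108,[.7,-.04]),k.sum())
    P=sel(.5,.65,-.22,-.08,.077,.095);print('wheel',len(P),circ(P[np.hypot(P[:,0]-.57,P[:,1]+.14)>.035],.046,[.57,-.14]),P[:,:2].min(0),P[:,:2].max(0))
    P=sel(.5,.65,-.22,-.06,.125,.145);print('handle',len(P),P.mean(0) if len(P) else 0)
    P=sel(.35,.6,.1,.35,.11,.135);print('bar',len(P),P.min(0),P.max(0))
E
```

```text
hub [ 0.703  -0.0315  0.08  ]
barA [0.5437 0.2535 0.122 ]
barB [0.4535 0.1943 0.122 ]
whl [ 0.5697 -0.1367  0.1   ]
handle [ 0.5741 -0.0897  0.138 ]
carousel rim topview ctr
side hub [ 0.706  -0.0517  0.08  ]
side barL [0.467  0.1955 0.122 ]
side whl [ 0.5731 -0.1558  0.1   ]
side handle [ 0.5792 -0.1006  0.138 ]
top carousel [ 0.69699465 -0.04122516] 449
wheel 541 [ 0.57092055 -0.13926046] [ 0.5214437  -0.19174275] [ 0.62153261 -0.08901283]
handle 38 [ 0.57574271 -0.09404421  0.13506637]
bar 787 [0.45917312 0.10139391 0.11003478] [0.59945563 0.26085649 0.13499781]
side carousel [ 0.70630876 -0.03623966] 1012
wheel 799 [ 0.5730072  -0.14492524] [ 0.52343868 -0.1929582 ] [ 0.62484196 -0.09245611]
handle 61 [ 0.5788151  -0.09982804  0.13290386]
bar 384 [0.46135136 0.10019052 0.11012878] [0.59882997 0.25498296 0.13499927]
```

```bash
cat > m2.py <<'E'
from h import *
t=lambda x,y:(140+(x+.5)/3.4-.5,105+(y+.5)/3.4-.5); s=lambda x,y:(205+(x+.5)/4.5-.5,155+(y+.5)/4.5-.5)
Pm=[]
for n in('top','side'):
    K,R,tv,_=cal(n);Pm.append(K@np.c_[R,tv])
for nm,a,b in [('hub',(503,147),(483,300)),('barR',(235,440),(42,87)),('barL',(163,330),(168,46)),('whl',(632,296),(241,383)),('handle',(583,288),(245,256)),('spacer',(660,112),(609,505)),]:
    X=cv2.triangulatePoints(*Pm,np.array(t(*a)).reshape(2,1),np.array(s(*b)).reshape(2,1))[:,0];print(nm,(X[:3]/X[3]).round(4))
E
python3 m2.py
cat > ov.py <<'E'
from h import *
def draw(n,p,C,phi,bay,Wc,hand,name,u0,u1,v0,v1,s):
    im=cv2.resize(np.ascontiguousarray(p[v0:v1,u0:u1,::-1]),None,fx=s,fy=s,interpolation=cv2.INTER_CUBIC)
    C=np.array(C);Wc=np.array(Wc);e=np.array([np.cos(phi),np.sin(phi)]);f=np.array([-e[1],e[0]])
    def pl(P,col,closed=False):
        q=(proj(n,P)-[u0,v0]+.5)*s-.5;cv2.polylines(im,[(q*8).round().astype(int)],closed,col,1,cv2.LINE_AA,3)
    a=np.linspace(0,2*np.pi,73);ci=lambda c,r,z:np.c_[c[0]+r*np.cos(a),c[1]+r*np.sin(a),0*a+z]
    pl(ci(C,.11,.069),(0,0,255));pl(ci(C,.03,.069),(0,0,255))
    pl(ci(Wc,.052,.086),(0,200,0))
    if hand is not None: 
        h=Wc+.046*np.array([np.cos(hand),np.sin(hand)]);pl(ci(h,.009,.138),(0,255,255));pl(ci(h,.009,.09),(0,255,255))
    B=lambda r,w,z:[*(C+e*r+f*w),z]
    pl([B(.332,-.048,.122),B(.332,.048,.122)],(255,0,255));pl([B(.115,-.025,.128),B(.115,.025,.128)],(255,0,255))
    pl(ci(C+.072*e,.006,.036),(255,0,0))
    if bay is not None: pl(ci(C+.072*np.array([np.cos(bay),np.sin(bay)]),.01,.036),(0,140,255))
    cv2.imwrite(f'pics/{name}.png',im)
E
```

```text
hub [ 0.7074 -0.0324  0.0725]
barR [0.4611 0.1948 0.1222]
barL [0.5461 0.2529 0.1255]
whl [ 0.5728 -0.1386  0.0901]
handle [ 0.5774 -0.0904  0.1339]
spacer [ 0.7442 -0.1785  0.0364]
```

```bash
python3 - <<'E'
from ov import *
t=np.load('top0.npz');s=np.load('side0.npz')
C=(.704,-.037);phi=np.radians(127.8);h=np.radians(83.5);b=np.radians(-46)
draw('top',t['p'],C,phi,b,(.572,-.141),h,'ovt',140,370,105,260,3.4)
draw('side',s['p'],C,phi,b,(.572,-.141),h,'ovs',205,375,155,295,4.5)
E
```

```text
(no output)
```

View pics/ovt.png

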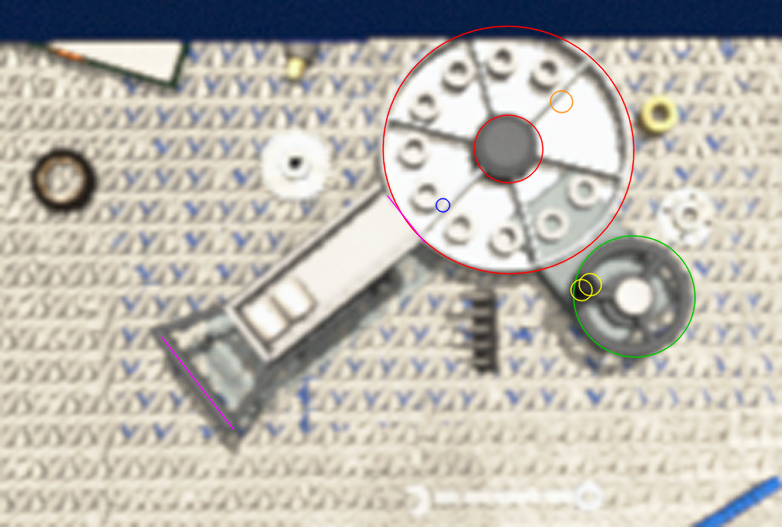

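View pics/ovs.png

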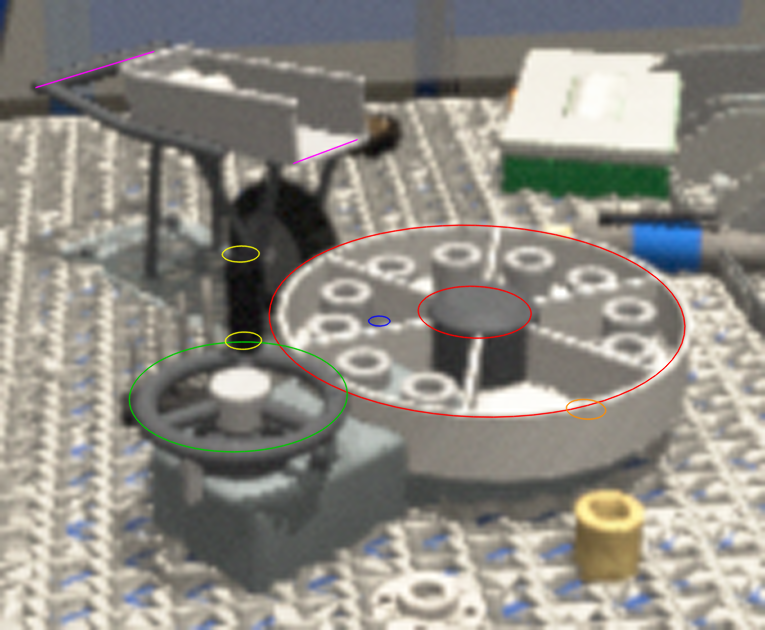

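```bash
cat > go.py <<'E'
import sys
from h import *
from scipy.spatial.transform import Rotation as Ro
s=bot.read_state();R=Ro.from_rotvec(s['tcp_rot']).as_matrix()
print('t',round(s['time'],2),'pos',s['tool_pos'].round(4),'F',s['wrist_force'].round(1),'w',round(s['width'],3));print(R.round(3),s['q'].round(3))
for a in sys.argv[1:]:
    P=np.array(eval(a),float);print(a,'dp cm',(R.T@(P-s['tool_pos'])*100).round(2))
E
python3 go.py '[.17,-.42,.245]' '[.40,-.15,.245]' '[.578,-.094,.22]'
```

```text
t 0.1 pos [ 0.2444 -0.6285  0.2441] F [ 0.4 -0.3 -0.7] w 1.001
[[-0.001  0.362 -0.932]
 [ 0.002 -0.932 -0.362]
 [-1.    -0.002 -0.   ]] [-1.237  0.265  1.605  0.     1.274 -0.037]
[.17,-.42,.245] dp cm [ -0.05 -22.13  -0.62]
[.40,-.15,.245] dp cm [-1.000e-02 -3.896e+01 -3.184e+01]
[.578,-.094,.22] dp cm [  2.49 -37.73 -50.46]
```

```bash
python3 -m creep '[{"grip":5,"dp":[0,-4,0],"rotation":[0,0,0]},{"grip":5,"dp":[0,-8,0],"rotation":[0,0,0]},{"grip":5,"dp":[0,-12,0],"rotation":[0,0,0]},{"grip":5,"dp":[0,-16,0],"rotation":[0,0,0]},{"grip":5,"dp":[0,-20,0],"rotation":[0,0,0]}]' 60; python3 go.py '[.40,-.15,.245]' '[.578,-.094,.22]'
```

```text
time: 0.52
tool_pos: [0.1713, -0.4406, 0.2442]
tcp_rot: [2.019, 0.381, -2.02]
wrist_force: [-0.1, 1.2, 0.9]
width: 0.584
t 0.52 pos [ 0.1713 -0.4406  0.2442] F [-0.1  1.2  0.9] w 0.584
[[-0.001  0.362 -0.932]
 [ 0.002 -0.932 -0.362]
 [-1.    -0.002 -0.   ]] [-1.253 -0.124  2.02  -0.     1.248 -0.053]
[.40,-.15,.245] dp cm [ -0.04 -18.8  -31.84]
[.578,-.094,.22] dp cm [  2.45 -17.56 -50.46]
```

```bash
python3 -m creep '[{"grip":5,"dp":[0,-3,-2.5],"rotation":[-0.06,0,0]},{"grip":5,"dp":[0,-5.5,-5.5],"rotation":[-0.12,0,0]},{"grip":5,"dp":[0,-8,-8.5],"rotation":[-0.18,0,0]},{"grip":5,"dp":[0,-10.5,-11.5],"rotation":[-0.24,0,0]},{"grip":5,"dp":[0,-13,-14.5],"rotation":[-0.29,0,0]}]'; python3 go.py '[.40,-.15,.245]' '[.578,-.094,.22]'
```

```text
time: 0.93
tool_pos: [0.2601, -0.2672, 0.245]
tcp_rot: [1.84, 0.632, -1.84]
wrist_force: [1.9, 0.3, 0.9]
width: 0.583
t 0.93 pos [ 0.2601 -0.2672  0.245 ] F [1.9 0.3 0.9] w 0.583
[[ 0.     0.615 -0.789]
 [-0.    -0.789 -0.615]
 [-1.     0.    -0.   ]] [-0.866 -0.344  2.19   0.     1.296  0.043]
[.40,-.15,.245] dp cm [  0.    -0.64 -18.24]
[.578,-.094,.22] dp cm [  2.51   5.89 -35.72]
```

```bash
python3 -m creep '[{"grip":5,"dp":[0,0,-4],"rotation":[0,0,0]},{"grip":5,"dp":[0,0,-8],"rotation":[0,0,0]},{"grip":5,"dp":[0,0,-12],"rotation":[0,0,0]},{"grip":5,"dp":[0,0.5,-16],"rotation":[0,0,0]},{"grip":5,"dp":[0,1.5,-20],"rotation":[0,0,0]}]'; python3 -m creep '[{"grip":5,"dp":[0,1,-4],"rotation":[0,0,0]},{"grip":5,"dp":[0,2,-8],"rotation":[0,0,0]},{"grip":5,"dp":[0.5,3.2,-11.5],"rotation":[0,0,0]},{"grip":5,"dp":[1.5,4.4,-14.5],"rotation":[0,0,0]},{"grip":5,"dp":[2.5,4.4,-15.7],"rotation":[0,0,0]}]'; python3 go.py '[.578,-.094,.22]' '[.578,-.094,.122]'
python3 - <<'E'
from ov import *
for n,c in(('side',(205,375,155,295,4.5)),('top',(140,370,105,260,3.4))):
    p,d=shot(n,n+'1');crop(p,*c,n+'1c')
E
```

```text
time: 1.35
tool_pos: [0.4279, -0.1558, 0.2451]
tcp_rot: [1.84, 0.632, -1.84]
wrist_force: [-0.2, -1.5, 1.1]
width: 0.591
time: 1.77
tool_pos: [0.5823, -0.0952, 0.2198]
tcp_rot: [1.842, 0.632, -1.837]
wrist_force: [0.4, -0.4, -0.5]
width: 0.585
t 1.77 pos [ 0.5823 -0.0952  0.2198] F [ 0.4 -0.4 -0.5] w 0.585
[[ 0.003  0.615 -0.788]
 [-0.    -0.788 -0.615]
 [-1.     0.002 -0.002]] [-2.040e-01  1.200e-01  1.822e+00  1.000e-03  1.197e+00  7.030e-01]
[.578,-.094,.22] dp cm [-0.02 -0.36  0.27]
[.578,-.094,.122] dp cm [ 9.78 -0.37  0.29]
```

View pics/side1c.png

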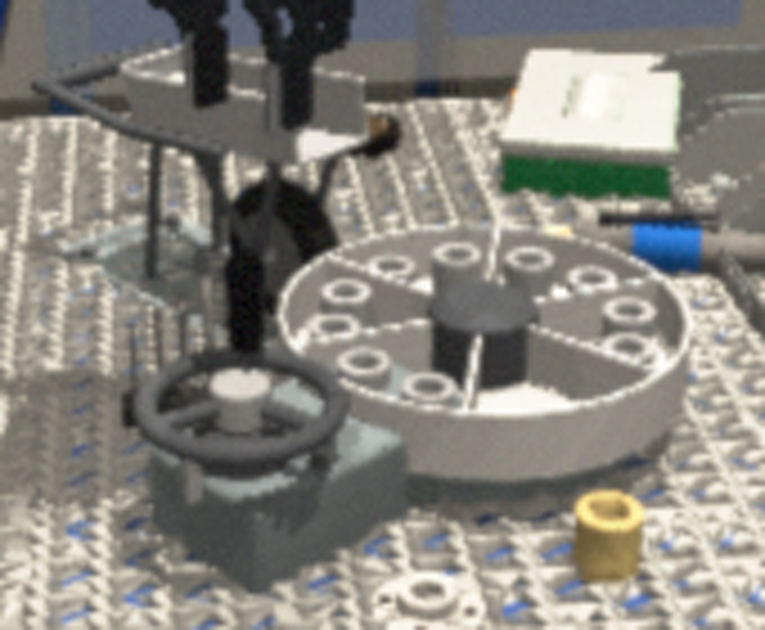

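```bash
python3 -m creep '[{"grip":5,"dp":[2,-0.36,0.28],"rotation":[0,0,0]},{"grip":5,"dp":[5,-0.36,0.28],"rotation":[0,0,0]},{"grip":5,"dp":[7.5,-0.36,0.28],"rotation":[0,0,0]},{"grip":5,"dp":[9.6,-0.36,0.28],"rotation":[0,0,0]},{"grip":5,"dp":[9.6,-0.36,0.28],"rotation":[0,0,0]}]' 40; python3 go.py
python3 - <<'E'
from ov import *
for n,c in(('side',(205,375,155,295,4.5)),):
    p,d=shot(n,n+'2');crop(p,*c,n+'2c')
E
```

```text
time: 2.28
tool_pos: [0.5683, -0.0952, 0.1192]
tcp_rot: [1.834, 0.636, -1.852]
wrist_force: [-0.9, 0.3, 0.4]
width: 0.583
t 2.28 pos [ 0.5683 -0.0952  0.1192] F [-0.9  0.3  0.4] w 0.583
[[-0.01   0.613 -0.79 ]
 [ 0.002 -0.79  -0.613]
 [-1.    -0.008  0.007]] [-0.209  0.196  1.933 -0.     1.023  0.702]
```

View pics/side2c.png

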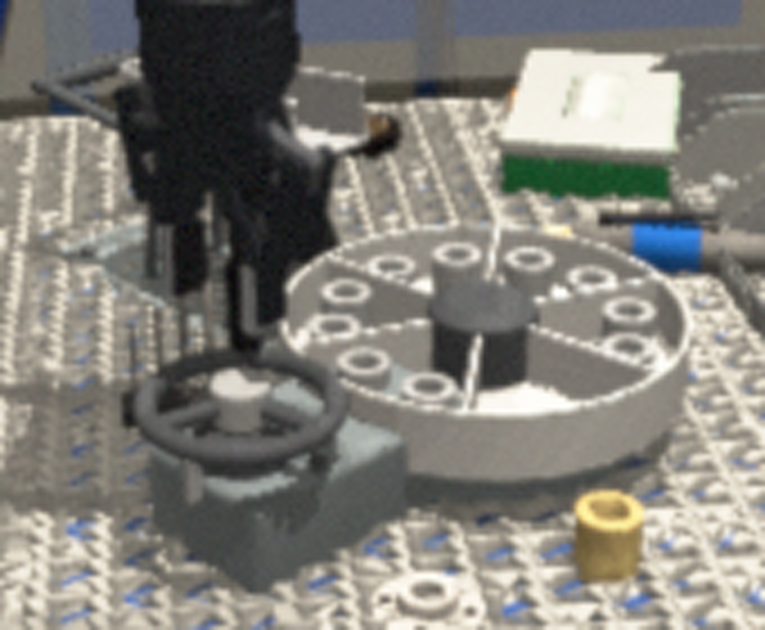

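```bash
python3 -m creep '[{"grip":5,"dp":[-0.2,0.5,-0.84],"rotation":[0,0,0]},{"grip":5,"dp":[-0.2,0.5,-0.84],"rotation":[0,0,0]},{"grip":5,"dp":[-0.2,0.5,-0.84],"rotation":[0,0,0]}]' 40; python3 go.py '[.578,-.094,.122]'
python3 - <<'E'
from ov import *
for n,c in(('side',(205,375,155,295,4.5)),('top',(140,370,105,260,3.4))):
    p,d=shot(n,n+'3');crop(p,*c,n+'3c')
E
```

```text
time: 2.58
tool_pos: [0.5859, -0.0947, 0.1292]
tcp_rot: [1.844, 0.629, -1.836]
wrist_force: [-0.7, -0.9, 0.2]
width: 0.588
t 2.58 pos [ 0.5859 -0.0947  0.1292] F [-0.7 -0.9  0.2] w 0.588
[[ 0.005  0.614 -0.79 ]
 [-0.001 -0.79  -0.614]
 [-1.     0.004 -0.003]] [-0.202  0.207  1.9   -0.     1.03   0.708]
[.578,-.094,.122] dp cm [ 0.72 -0.54  0.58]
```

View pics/side3c.png

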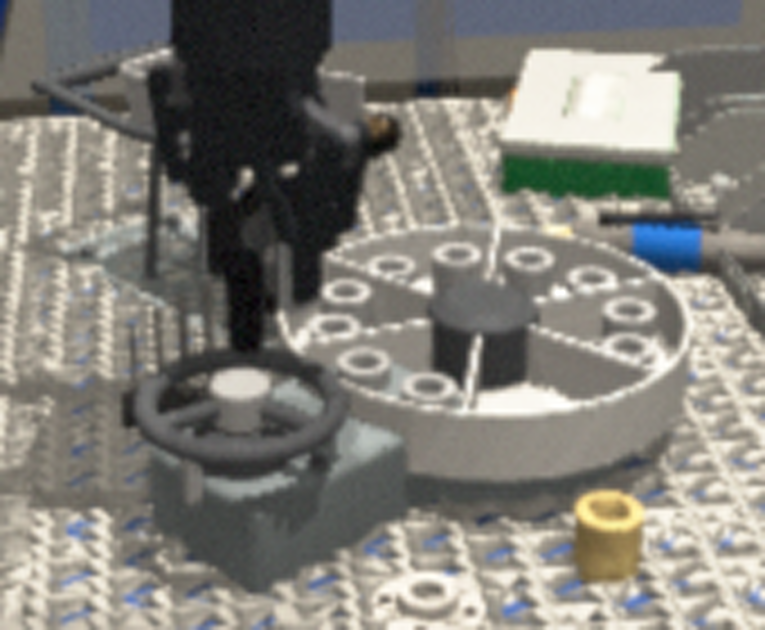

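View pics/top3c.png

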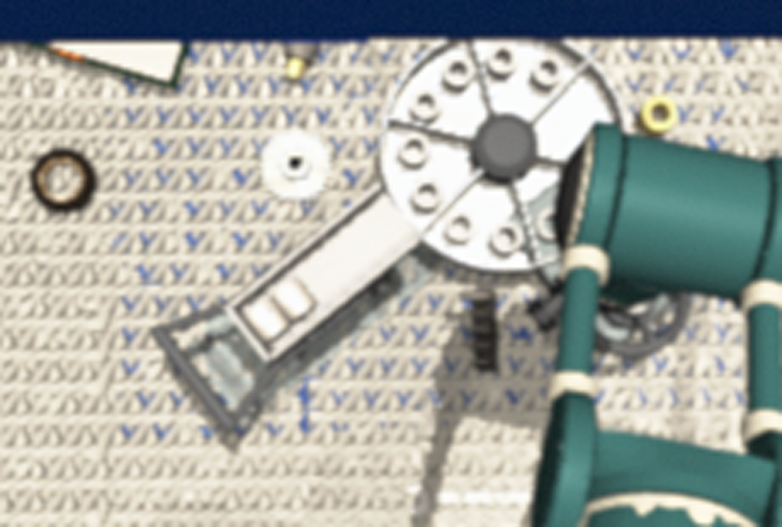

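```bash
for i in 1 2 3 4; do python3 -m creep '[{"grip":5,"dp":[0,0,0],"rotation":[0,0,0]}]' 40; done
```

```text
time: 2.77
tool_pos: [0.5842, -0.0943, 0.1275]
tcp_rot: [1.842, 0.63, -1.839]
wrist_force: [-0.2, 0.5, -0.0]
width: 0.584
time: 2.85
tool_pos: [0.5837, -0.0942, 0.1269]
tcp_rot: [1.841, 0.631, -1.84]
wrist_force: [0.2, 0.1, 0.1]
width: 0.584
time: 2.93
tool_pos: [0.5835, -0.0941, 0.1265]
tcp_rot: [1.841, 0.631, -1.841]
wrist_force: [-0.2, 1.1, -0.6]
width: 0.586
time: 3.02
tool_pos: [0.5834, -0.0941, 0.1263]
tcp_rot: [1.841, 0.631, -1.841]
wrist_force: [-0.7, -0.6, -0.2]
width: 0.585
```

```bash
python3 -m creep '[{"grip":5,"dp":[0.1,-0.1,0.1],"rotation":[0,0,0]},{"grip":5,"dp":[0.2,-0.2,0.25],"rotation":[0,0,0]},{"grip":5,"dp":[0.4,-0.32,0.42],"rotation":[0,0,0]},{"grip":5,"dp":[0.4,-0.32,0.42],"rotation":[0,0,0]},{"grip":5,"dp":[0.4,-0.32,0.42],"rotation":[0,0,0]}]' 40; python3 -m creep '[{"grip":3,"dp":[0,0,0],"rotation":[0,0,0]},{"grip":2.5,"dp":[0,0,0],"rotation":[0,0,0]},{"grip":2.2,"dp":[0,0,0],"rotation":[0,0,0]},{"grip":2.0,"dp":[0,0,0],"rotation":[0,0,0]},{"grip":1.9,"dp":[0,0,0],"rotation":[0,0,0]}]' 40;python3 -m creep '[{"grip":1,"dp":[0,0,0],"rotation":[0,0,0]},{"grip":1,"dp":[0,0,0],"rotation":[0,0,0]},{"grip":1,"dp":[0,0,0],"rotation":[0,0,0]}]' 40
python3 - <<'E'
from ov import *
for n,c in(('side',(205,375,155,295,4.5)),):
    p,d=shot(n,n+'4');crop(p,*c,n+'4c')
E
```

```text
time: 3.43
tool_pos: [0.5778, -0.0942, 0.1219]
tcp_rot: [1.84, 0.632, -1.841]
wrist_force: [0.4, 0.6, -0.1]
width: 0.586
time: 3.85
tool_pos: [0.5784, -0.0943, 0.1224]
tcp_rot: [1.841, 0.631, -1.84]
wrist_force: [0.2, -0.6, -0.2]
width: 0.223
time: 4.1
tool_pos: [0.5784, -0.0943, 0.1225]
tcp_rot: [1.841, 0.631, -1.84]
wrist_force: [-0.1, -0.7, 1.9]
width: 0.207
```

View pics/side4c.png

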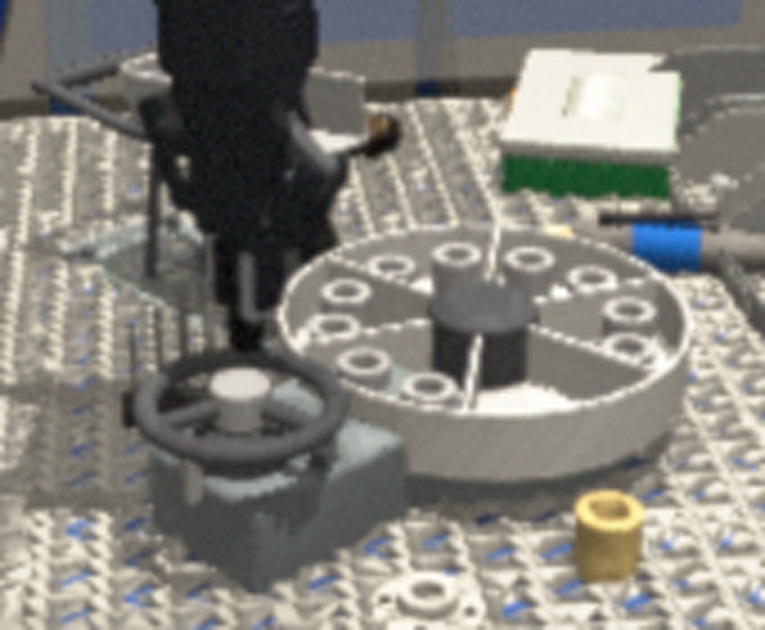

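```bash
cat > tab.py <<'E'
import numpy as np,sys
a0,step,ncall=map(float,sys.argv[1:4]);r=float(sys.argv[4]) if len(sys.argv)>4 else 4.6
ey=np.array([.6145,-.789]);ez=np.array([-.789,-.6145])
P=lambda a:r*np.array([np.cos(np.radians(a)),np.sin(np.radians(a))])
a=a0
for c in range(int(ncall)):
    print(c,'from',a,[[0]+[round(float((P(a-step*k)-P(a))@e),2) for e in(ey,ez)] for k in range(1,6)]);a-=5*step
E
python3 tab.py 83.5 20 2
```

```text
0 from 83.5 [[0, 1.3, -0.93], [0, 2.84, -1.36], [0, 4.43, -1.24], [0, 5.89, -0.58], [0, 7.03, 0.54]]
1 from -16.5 [[0, 0.69, 1.44], [0, 0.85, 3.03], [0, 0.45, 4.58], [0, -0.46, 5.9], [0, -1.75, 6.83]]
```

```bash
python3 -m creep '[{"grip":1,"dp":[0,1.3,-0.93],"rotation":[0,0,0]},{"grip":1,"dp":[0,2.84,-1.36],"rotation":[0,0,0]},{"grip":1,"dp":[0,4.43,-1.24],"rotation":[0,0,0]},{"grip":1,"dp":[0,5.89,-0.58],"rotation":[0,0,0]},{"grip":1,"dp":[0,7.03,0.54],"rotation":[0,0,0]}]' 60; python3 -m creep '[{"grip":1,"dp":[0,0,0],"rotation":[0,0,0]},{"grip":1,"dp":[0,0,0],"rotation":[0,0,0]},{"grip":1,"dp":[0,0,0],"rotation":[0,0,0]}]' 60
python3 - <<'E'
import math
a=math.radians(-16.5);print(.573+.046*math.cos(a),-.140+.046*math.sin(a))
from ov import *
for n,c in(('side',(205,375,155,295,4.5)),):
    p,d=shot(n,n+'5');crop(p,*c,n+'5c')
E
```

```text
time: 4.57
tool_pos: [0.6173, -0.1534, 0.1225]
tcp_rot: [1.84, 0.634, -1.842]
wrist_force: [-6.0, 4.7, 7.1]
width: 0.199
time: 4.82
tool_pos: [0.6166, -0.1548, 0.1226]
tcp_rot: [1.84, 0.63, -1.842]
wrist_force: [-3.6, -0.9, 4.4]
width: 0.199
0.6171057078039368 -0.15306470585638046
```

View pics/side5c.png

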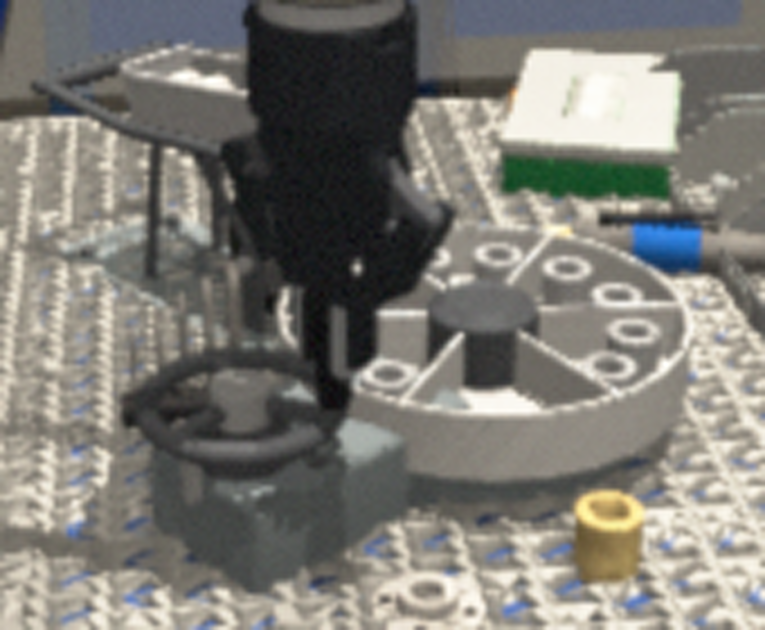

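```bash
python3 tab.py -16.5 20 8; python3 tab.py -816.5 9.1 1
```

```text
0 from -16.5 [[0, 0.69, 1.44], [0, 0.85, 3.03], [0, 0.45, 4.58], [0, -0.46, 5.9], [0, -1.75, 6.83]]
1 from -116.5 [[0, -1.54, 0.43], [0, -3.13, 0.31], [0, -4.59, -0.35], [0, -5.73, -1.47], [0, -6.42, -2.91]]
2 from -216.5 [[0, -0.16, -1.59], [0, 0.24, -3.14], [0, 1.15, -4.46], [0, 2.44, -5.39], [0, 3.98, -5.81]]
3 from -316.5 [[0, 1.59, 0.12], [0, 3.05, 0.78], [0, 4.19, 1.9], [0, 4.88, 3.34], [0, 5.03, 4.93]]
4 from -416.5 [[0, -0.4, 1.55], [0, -1.3, 2.87], [0, -2.6, 3.8], [0, -4.14, 4.22], [0, -5.73, 4.1]]
5 from -516.5 [[0, -1.45, -0.66], [0, -2.6, -1.78], [0, -3.29, -3.22], [0, -3.44, -4.81], [0, -3.04, -6.36]]
6 from -616.5 [[0, 0.9, -1.32], [0, 2.2, -2.25], [0, 3.74, -2.68], [0, 5.33, -2.55], [0, 6.79, -1.89]]
7 from -716.5 [[0, 1.14, 1.12], [0, 1.83, 2.56], [0, 1.99, 4.15], [0, 1.59, 5.7], [0, 0.69, 7.01]]
0 from -816.5 [[0, -0.55, 0.48], [0, -1.17, 0.87], [0, -1.84, 1.15], [0, -2.55, 1.32], [0, -3.28, 1.38]]
```

```bash
python3 -m creep '[{"grip":1,"dp":[0,0.69,1.44],"rotation":[0,0,0]},{"grip":1,"dp":[0,0.85,3.03],"rotation":[0,0,0]},{"grip":1,"dp":[0,0.45,4.58],"rotation":[0,0,0]},{"grip":1,"dp":[0,-0.46,5.9],"rotation":[0,0,0]},{"grip":1,"dp":[0,-1.75,6.83],"rotation":[0,0,0]}]' 60; python3 -m creep '[{"grip":1,"dp":[0,-1.54,0.43],"rotation":[0,0,0]},{"grip":1,"dp":[0,-3.13,0.31],"rotation":[0,0,0]},{"grip":1,"dp":[0,-4.59,-0.35],"rotation":[0,0,0]},{"grip":1,"dp":[0,-5.73,-1.47],"rotation":[0,0,0]},{"grip":1,"dp":[0,-6.42,-2.91],"rotation":[0,0,0]}]'; python3 -m creep '[{"grip":1,"dp":[0,0,0],"rotation":[0,0,0]},{"grip":1,"dp":[0,0,0],"rotation":[0,0,0]},{"grip":1,"dp":[0,0,0],"rotation":[0,0,0]}]' 60
python3 - <<'E'
import math
a=math.radians(-216.5);print(.573+.046*math.cos(a),-.140+.046*math.sin(a))
from ov import *
for n,c in(('side',(205,375,155,295,4.5)),):
    p,d=shot(n,n+'6');crop(p,*c,n+'6c')
E
```

```text
time: 5.28
tool_pos: [0.5529, -0.1819, 0.1225]
tcp_rot: [1.846, 0.629, -1.838]
wrist_force: [7.0, 6.3, 0.2]
width: 0.203
time: 5.7
tool_pos: [0.5353, -0.1131, 0.1226]
tcp_rot: [1.84, 0.629, -1.84]
wrist_force: [2.9, -5.0, -0.5]
width: 0.2
time: 5.95
tool_pos: [0.5361, -0.1125, 0.1226]
tcp_rot: [1.841, 0.632, -1.84]
wrist_force: [1.1, 2.3, 3.9]
width: 0.201
0.536022584411608 -0.11263815180943831
```

View pics/side6c.png

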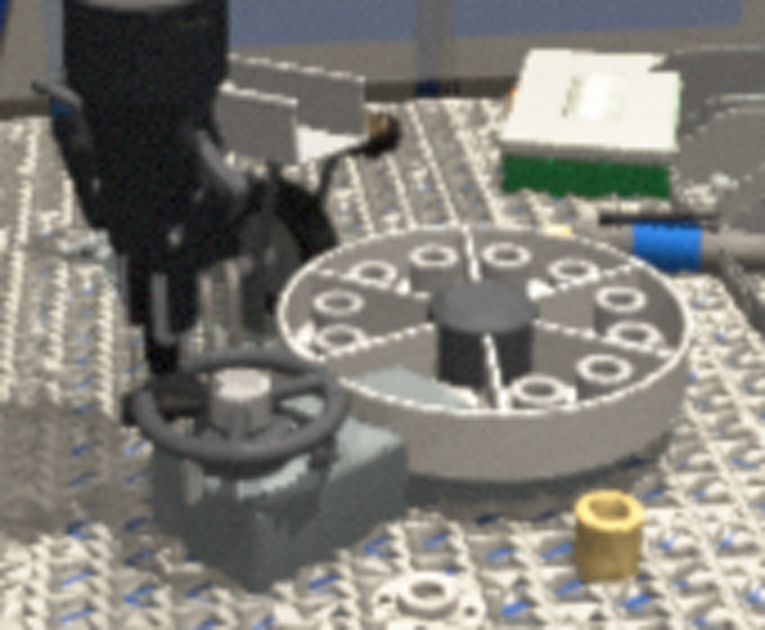

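```bash
python3 -m creep '[{"grip":1,"dp":[0,-0.16,-1.59],"rotation":[0,0,0]},{"grip":1,"dp":[0,0.24,-3.14],"rotation":[0,0,0]},{"grip":1,"dp":[0,1.15,-4.46],"rotation":[0,0,0]},{"grip":1,"dp":[0,2.44,-5.39],"rotation":[0,0,0]},{"grip":1,"dp":[0,3.98,-5.81],"rotation":[0,0,0]}]' 60
python3 -m creep '[{"grip":1,"dp":[0,1.59,0.12],"rotation":[0,0,0]},{"grip":1,"dp":[0,3.05,0.78],"rotation":[0,0,0]},{"grip":1,"dp":[0,4.19,1.9],"rotation":[0,0,0]},{"grip":1,"dp":[0,4.88,3.34],"rotation":[0,0,0]},{"grip":1,"dp":[0,5.03,4.93],"rotation":[0,0,0]}]' 60
python3 -m creep '[{"grip":1,"dp":[0,-0.4,1.55],"rotation":[0,0,0]},{"grip":1,"dp":[0,-1.3,2.87],"rotation":[0,0,0]},{"grip":1,"dp":[0,-2.6,3.8],"rotation":[0,0,0]},{"grip":1,"dp":[0,-4.14,4.22],"rotation":[0,0,0]},{"grip":1,"dp":[0,-5.73,4.1],"rotation":[0,0,0]}]' 60
python3 -m creep '[{"grip":1,"dp":[0,-1.45,-0.66],"rotation":[0,0,0]},{"grip":1,"dp":[0,-2.6,-1.78],"rotation":[0,0,0]},{"grip":1,"dp":[0,-3.29,-3.22],"rotation":[0,0,0]},{"grip":1,"dp":[0,-3.44,-4.81],"rotation":[0,0,0]},{"grip":1,"dp":[0,-3.04,-6.36],"rotation":[0,0,0]}]' 60
python3 -m creep '[{"grip":1,"dp":[0,0,0],"rotation":[0,0,0]},{"grip":1,"dp":[0,0,0],"rotation":[0,0,0]},{"grip":1,"dp":[0,0,0],"rotation":[0,0,0]}]' 60
python3 - <<'E'
import math
a=math.radians(-616.5);print(.573+.046*math.cos(a),-.140+.046*math.sin(a))
from ov import *
for n,c in(('side',(205,375,155,295,4.5)),):
    p,d=shot(n,n+'7');crop(p,*c,n+'7c')
E
```

```text
time: 6.42
tool_pos: [0.6063, -0.108, 0.1225]
tcp_rot: [1.839, 0.633, -1.842]
wrist_force: [-3.2, 0.1, 6.4]
width: 0.199
time: 6.83
tool_pos: [0.5983, -0.1788, 0.1225]
tcp_rot: [1.842, 0.633, -1.842]
wrist_force: [-2.2, 7.5, 7.5]
width: 0.205
time: 7.25
tool_pos: [0.5309, -0.1595, 0.1226]
tcp_rot: [1.844, 0.627, -1.839]
wrist_force: [7.5, 0.8, 0.1]
width: 0.198
time: 7.67
tool_pos: [0.562, -0.0949, 0.1225]
tcp_rot: [1.838, 0.631, -1.842]
wrist_force: [-0.7, -8.2, 3.8]
width: 0.199
time: 7.92
tool_pos: [0.5629, -0.0951, 0.1225]
tcp_rot: [1.842, 0.631, -1.84]
wrist_force: [1.9, -0.3, 4.9]
width: 0.197
0.5622615132626283 -0.09527098366170689
```

View pics/side7c.png

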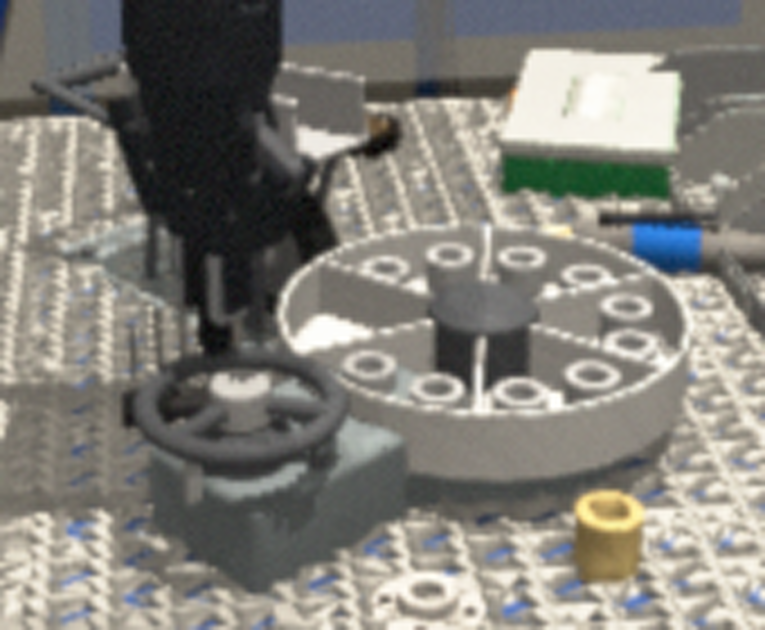

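Going well: the empty bay is now at the left (≈330,330) and still approaching the nose. I'll do the remaining 245.5°.

```bash
python3 -m creep '[{"grip":1,"dp":[0,0.9,-1.32],"rotation":[0,0,0]},{"grip":1,"dp":[0,2.2,-2.25],"rotation":[0,0,0]},{"grip":1,"dp":[0,3.74,-2.68],"rotation":[0,0,0]},{"grip":1,"dp":[0,5.33,-2.55],"rotation":[0,0,0]},{"grip":1,"dp":[0,6.79,-1.89],"rotation":[0,0,0]}]' 60
python3 -m creep '[{"grip":1,"dp":[0,1.14,1.12],"rotation":[0,0,0]},{"grip":1,"dp":[0,1.83,2.56],"rotation":[0,0,0]},{"grip":1,"dp":[0,1.99,4.15],"rotation":[0,0,0]},{"grip":1,"dp":[0,1.59,5.7],"rotation":[0,0,0]},{"grip":1,"dp":[0,0.69,7.01],"rotation":[0,0,0]}]' 60
python3 -m creep '[{"grip":1,"dp":[0,-0.55,0.48],"rotation":[0,0,0]},{"grip":1,"dp":[0,-1.17,0.87],"rotation":[0,0,0]},{"grip":1,"dp":[0,-1.84,1.15],"rotation":[0,0,0]},{"grip":1,"dp":[0,-2.55,1.32],"rotation":[0,0,0]},{"grip":1,"dp":[0,-3.28,1.38],"rotation":[0,0,0]}]' 60
python3 -m creep '[{"grip":1,"dp":[0,0,0],"rotation":[0,0,0]},{"grip":1,"dp":[0,0,0],"rotation":[0,0,0]},{"grip":1,"dp":[0,0,0],"rotation":[0,0,0]}]' 60
python3 - <<'E'
import math
a=math.radians(-862);print(.573+.046*math.cos(a),-.140+.046*math.sin(a))
from ov import *
for n,c in(('side',(205,375,155,295,4.5)),('top',(140,370,105,260,3.4))):
    p,d=shot(n,n+'8');crop(p,*c,n+'8c')
E
```

```text
time: 8.38
tool_pos: [0.619, -0.1364, 0.1225]
tcp_rot: [1.841, 0.634, -1.842]
wrist_force: [-2.8, 2.8, 7.6]
width: 0.197
time: 8.8
tool_pos: [0.5674, -0.186, 0.1225]
tcp_rot: [1.844, 0.631, -1.841]
wrist_force: [3.1, 7.2, 4.9]
width: 0.197
time: 9.22
tool_pos: [0.5365, -0.1683, 0.1226]
tcp_rot: [1.841, 0.63, -1.84]
wrist_force: [2.6, -0.4, 4.1]
width: 0.201
time: 9.47
tool_pos: [0.5358, -0.1672, 0.1225]
tcp_rot: [1.839, 0.634, -1.843]
wrist_force: [0.6, 2.8, 8.5]
width: 0.202
0.5367515053340908 -0.1683204278649803
```

View pics/side8c.png

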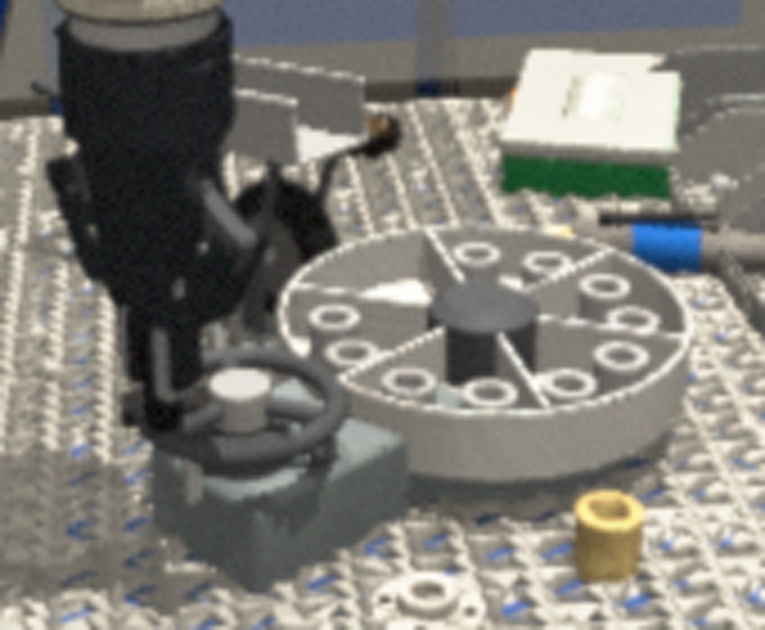

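View pics/top8c.png

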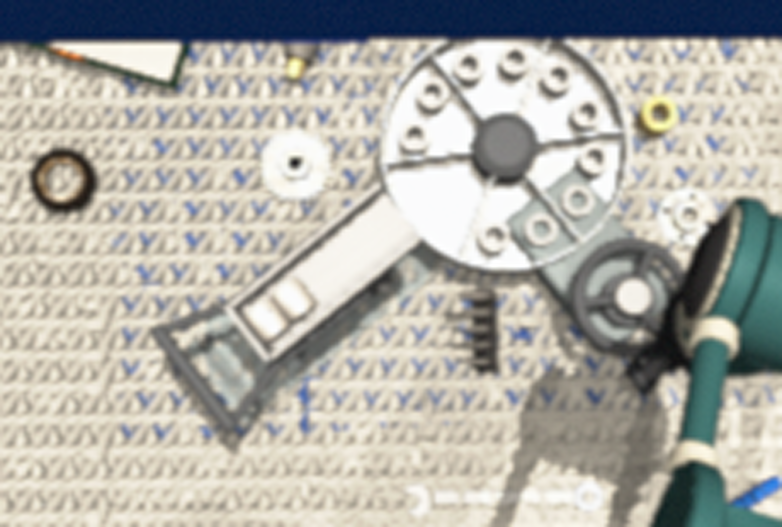

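```bash
python3 -m creep '[{"grip":3,"dp":[0,0,0],"rotation":[0,0,0]},{"grip":5,"dp":[0,0,0],"rotation":[0,0,0]},{"grip":5,"dp":[0,0,0],"rotation":[0,0,0]},{"grip":5,"dp":[0,0,0],"rotation":[0,0,0]},{"grip":5,"dp":[-1,0,0],"rotation":[0,0,0]}]' 40
python3 -m creep '[{"grip":5,"dp":[-2,0,0],"rotation":[0,0,0]},{"grip":5,"dp":[-5,0,0],"rotation":[0,0,0]},{"grip":5,"dp":[-8,0,0],"rotation":[0,0,0]},{"grip":5,"dp":[-10,0,0],"rotation":[0,0,0]},{"grip":5,"dp":[-11,0,0],"rotation":[0,0,0]}]' 40
python3 -m creep '[{"grip":5,"dp":[0,0,0],"rotation":[0,0,0]},{"grip":5,"dp":[0,0,0],"rotation":[0,0,0]}]' 40
python3 go.py '[.502,.2245,.2]'
python3 - <<'E'
from ov import *
for n,c in(('side',(205,375,155,295,4.5)),):
    p,d=shot(n,n+'9');crop(p,*c,n+'9c')
E
```

```text
time: 9.98
tool_pos: [0.5344, -0.1674, 0.1297]
tcp_rot: [1.837, 0.635, -1.847]
wrist_force: [-0.3, -0.4, -0.4]
width: 0.584
time: 10.4
tool_pos: [0.5384, -0.1689, 0.2468]
tcp_rot: [1.844, 0.627, -1.835]
wrist_force: [0.5, -0.8, -0.5]
width: 0.58
time: 10.57
tool_pos: [0.5366, -0.1683, 0.2423]
tcp_rot: [1.841, 0.631, -1.84]
wrist_force: [-0.4, -0.6, -0.3]
width: 0.589
t 10.57 pos [ 0.5366 -0.1683  0.2423] F [-0.4 -0.6 -0.3] w 0.589
[[ 0.     0.614 -0.79 ]
 [-0.    -0.79  -0.614]
 [-1.     0.    -0.   ]] [-0.348  0.053  1.852 -0.     1.236  0.562]
[.502,.2245,.2] dp cm [  4.22 -33.14 -21.37]
```

View pics/side9c.png

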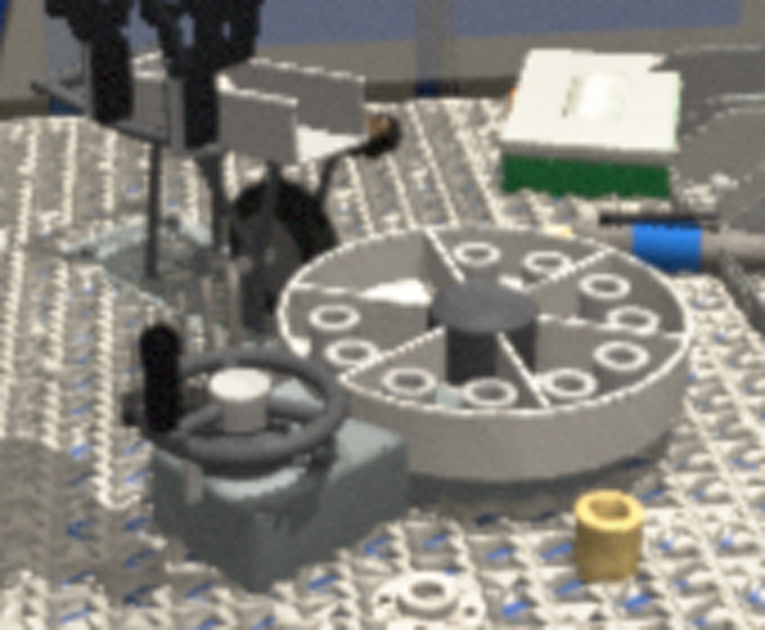

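```bash
python3 - <<'E'
from ov import *
C=np.array((.705,-.036));W=np.array((.573,-.140));phi=np.radians(127.8)
for n,k,(u0,u1,v0,v1,s) in(('side','side9',(205,375,155,295,4.5)),('top','top8',(140,370,105,260,3.4))):
    draw(n,np.load(k+'.npz')['p'],C,phi,phi,W,np.radians(218),'o'+n,u0,u1,v0,v1,s)
    im=cv2.imread(f'pics/o{n}.png')
    for w in range(6):
        a=phi+np.radians(30+60*w);e=np.array([np.cos(a),np.sin(a)])
        q=((proj(n,[[*(C+.03*e),.069],[*(C+.11*e),.069]])-[u0,v0]+.5)*s-.5).astype(int)
        cv2.line(im,q[0].tolist(),q[1].tolist(),(0,0,255),1)
    e=np.array([np.cos(phi+np.pi/2),np.sin(phi+np.pi/2)])
    q=((proj(n,[[*(W+.0*e),.086],[*(W+.075*e),.086]])-[u0,v0]+.5)*s-.5).astype(int)
    cv2.line(im,q[0].tolist(),q[1].tolist(),(0,255,0),1)
    cv2.imwrite(f'pics/o{n}.png',im)
E
```

```text
(no output)
```

View pics/oside.png

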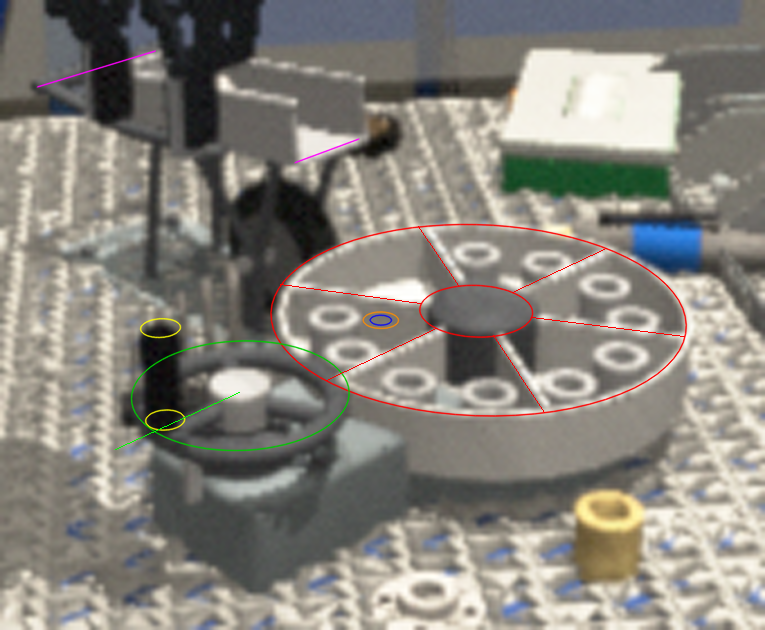

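View pics/otop.png

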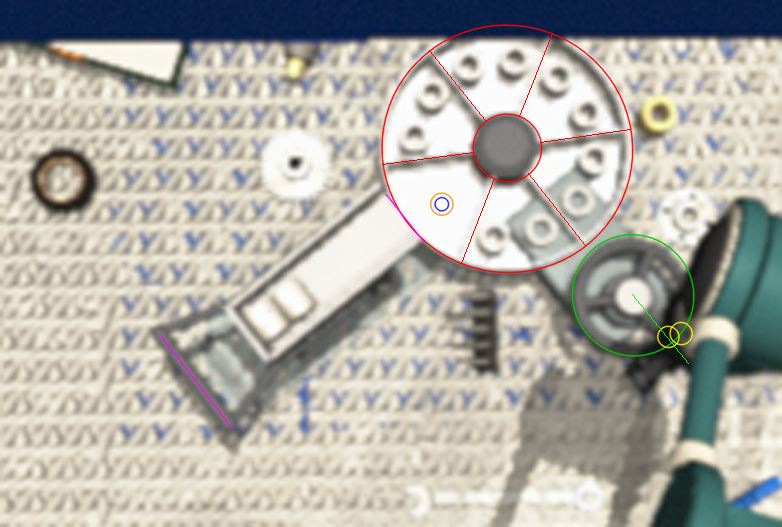

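```bash
python3 -m creep '[{"grip":5,"dp":[0,-2,-1.3],"rotation":[0,0,0]},{"grip":5,"dp":[0,-5,-3.2],"rotation":[0,0,0]},{"grip":5,"dp":[0,-8,-5.2],"rotation":[0,0,0]},{"grip":5,"dp":[0,-11,-7.1],"rotation":[0,0,0]},{"grip":5,"dp":[0,-14,-9],"rotation":[0,0,0]}]' 40
python3 -m creep '[{"grip":5,"dp":[0,-3,-1.9],"rotation":[0,0,0]},{"grip":5,"dp":[0,-6,-3.9],"rotation":[0,0,0]},{"grip":5,"dp":[0,-9,-5.8],"rotation":[0,0,0]},{"grip":5,"dp":[0,-12,-7.7],"rotation":[0,0,0]},{"grip":5,"dp":[0,-15,-9.7],"rotation":[0,0,0]}]' 40
python3 -m creep '[{"grip":5,"dp":[1,-2.5,-1.6],"rotation":[0,0,0]},{"grip":5,"dp":[2.5,-4.1,-2.6],"rotation":[0,0,0]},{"grip":5,"dp":[4,-4.1,-2.7],"rotation":[0,0,0]},{"grip":5,"dp":[4.2,-4.1,-2.7],"rotation":[0,0,0]},{"grip":5,"dp":[4.2,-4.1,-2.7],"rotation":[0,0,0]}]' 40
python3 -m creep '[{"grip":5,"dp":[0,0,0],"rotation":[0,0,0]},{"grip":5,"dp":[0,0,0],"rotation":[0,0,0]},{"grip":5,"dp":[0,0,0],"rotation":[0,0,0]}]' 40
python3 go.py '[.502,.2245,.2]'
python3 - <<'E'
from ov import *
for n,c in(('side',(195,365,135,275,4.5)),('top',(140,370,105,260,3.4))):
    p,d=shot(n,n+'10');crop(p,*c,n+'10c')
E
```

```text
time: 11.03
tool_pos: [0.52, -0.0011, 0.2395]
tcp_rot: [1.838, 0.633, -1.846]
wrist_force: [0.4, 0.1, -0.0]
width: 0.584
time: 11.45
tool_pos: [0.5044, 0.1767, 0.2396]
tcp_rot: [1.836, 0.631, -1.845]
wrist_force: [-0.1, -0.4, 0.2]
width: 0.591
time: 11.87
tool_pos: [0.5002, 0.2237, 0.1968]
tcp_rot: [1.833, 0.631, -1.847]
wrist_force: [-0.8, -0.7, 0.1]
width: 0.583
time: 12.12
tool_pos: [0.5032, 0.2239, 0.2012]
tcp_rot: [1.843, 0.63, -1.84]
wrist_force: [-0.1, 0.6, 0.5]
width: 0.585
t 12.12 pos [0.5032 0.2239 0.2012] F [-0.1  0.6  0.5] w 0.585
[[ 0.001  0.613 -0.79 ]
 [ 0.    -0.79  -0.613]
 [-1.     0.    -0.001]] [ 0.373  0.061  1.921 -0.     1.158  1.285]
[.502,.2245,.2] dp cm [ 0.12 -0.12  0.06]
```

View pics/side10c.png

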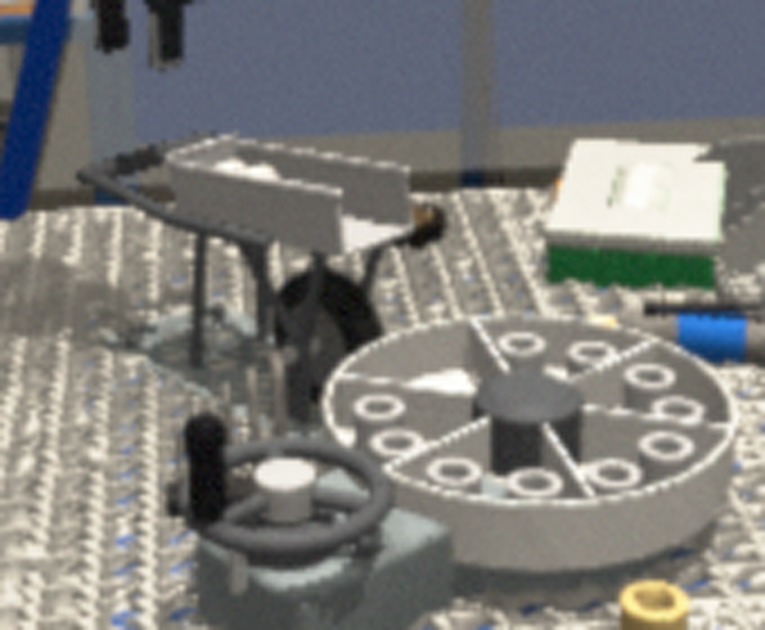

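View pics/top10c.png

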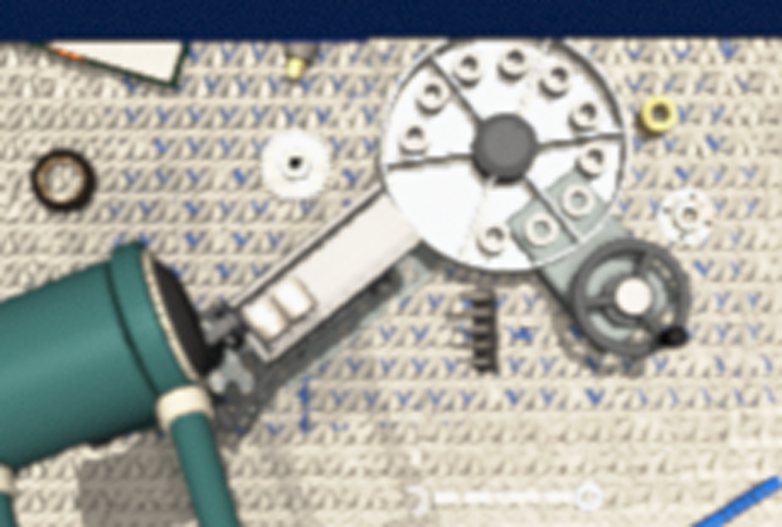

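```bash
python3 -m creep '[{"grip":5,"dp":[1.5,-0.1,0],"rotation":[0,0,0]},{"grip":5,"dp":[3,-0.1,0],"rotation":[0,0,0]},{"grip":5,"dp":[4.5,-0.1,0],"rotation":[0,0,0]},{"grip":5,"dp":[5,-0.1,0],"rotation":[0,0,0]},{"grip":5,"dp":[5.2,-0.1,0],"rotation":[0,0,0]}]' 30
python3 -m creep '[{"grip":5,"dp":[0.8,0,0],"rotation":[0,0,0]},{"grip":5,"dp":[1.6,0,0],"rotation":[0,0,0]},{"grip":5,"dp":[2.4,0,0],"rotation":[0,0,0]},{"grip":5,"dp":[3.1,0,0],"rotation":[0,0,0]},{"grip":5,"dp":[3.1,0,0],"rotation":[0,0,0]}]' 30
python3 -m creep '[{"grip":5,"dp":[0,0,0],"rotation":[0,0,0]},{"grip":5,"dp":[0,0,0],"rotation":[0,0,0]},{"grip":5,"dp":[0,0,0],"rotation":[0,0,0]}]' 30
python3 - <<'E'
from ov import *
for n,c in(('side',(195,365,135,275,4.5)),):
    p,d=shot(n,n+'11');crop(p,*c,n+'11c')
E
```

```text
time: 12.63
tool_pos: [0.5013, 0.2247, 0.1474]
tcp_rot: [1.839, 0.631, -1.843]
wrist_force: [-0.5, 0.2, -0.1]
width: 0.585
time: 13.05
tool_pos: [0.5008, 0.2247, 0.1154]
tcp_rot: [1.838, 0.631, -1.844]
wrist_force: [-0.4, 0.1, -0.1]
width: 0.585
time: 13.3
tool_pos: [0.5023, 0.2254, 0.1178]
tcp_rot: [1.842, 0.631, -1.84]
wrist_force: [-0.6, 0.8, 0.5]
width: 0.589
```

View pics/side11c.png

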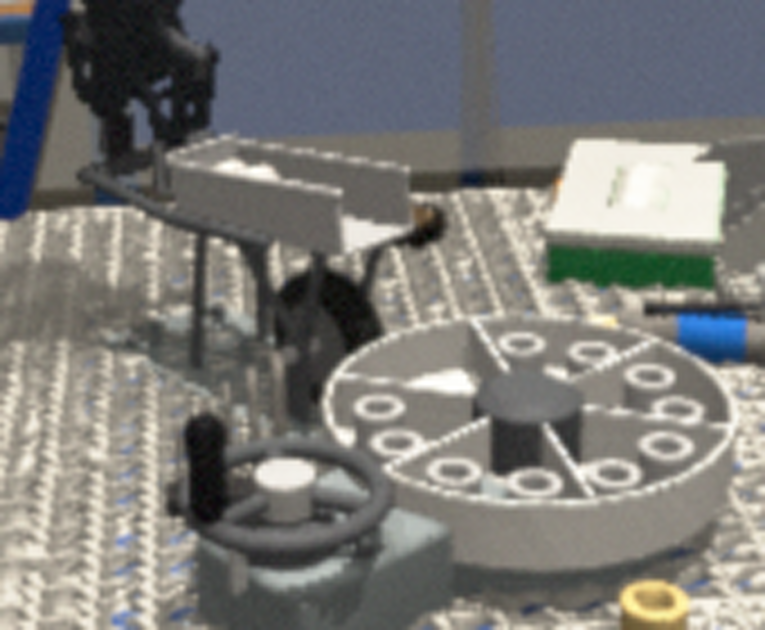

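Straddling the bar. Close gently.

```bash
python3 -m creep '[{"grip":3,"dp":[0,0,0],"rotation":[0,0,0]},{"grip":2.5,"dp":[0,0,0],"rotation":[0,0,0]},{"grip":2,"dp":[0,0,0],"rotation":[0,0,0]},{"grip":1.6,"dp":[0,0,0],"rotation":[0,0,0]},{"grip":1,"dp":[0,0,0],"rotation":[0,0,0]}]' 30
python3 -m creep '[{"grip":0.8,"dp":[0,0,0],"rotation":[0,0,0]},{"grip":0.8,"dp":[0,0,0],"rotation":[0,0,0]},{"grip":0.8,"dp":[0,0,0],"rotation":[0,0,0]}]' 30
python3 go.py
python3 - <<'E'
import numpy as np
a0=np.arctan2(7.2,17.2);r=np.hypot(7.2,17.2)
for t in np.arange(0,.8,.04): print(round(t,2),round(-(r*np.sin(a0+t)-7.2),2),round(17.2-r*np.cos(a0+t),2))
from ov import *
for n,c in(('side',(195,365,135,275,4.5)),):
    p,d=shot(n,n+'12');crop(p,*c,n+'12c')
E
```

```text
time: 13.77
tool_pos: [0.502, 0.2251, 0.1175]
tcp_rot: [1.841, 0.631, -1.84]
wrist_force: [0.4, -0.4, 0.7]
width: 0.154
time: 14.02
tool_pos: [0.5021, 0.2252, 0.1175]
tcp_rot: [1.841, 0.631, -1.84]
wrist_force: [-0.9, -0.8, 1.3]
width: 0.15
t 14.02 pos [0.5021 0.2252 0.1175] F [-0.9 -0.8  1.3] w 0.15
[[ 0.     0.614 -0.789]
 [-0.    -0.789 -0.614]
 [-1.     0.    -0.   ]] [ 0.376  0.145  1.997 -0.     0.999  1.286]
0.0 -0.0 0.0
0.04 -0.68 0.3
0.08 -1.35 0.63
0.12 -2.01 0.99
0.16 -2.65 1.37
0.2 -3.27 1.77
0.24 -3.88 2.2
0.28 -4.47 2.66
0.32 -5.05 3.14
0.36 -5.6 3.64
0.4 -6.13 4.16
0.44 -6.64 4.71
0.48 -7.13 5.27
0.52 -7.59 5.85
0.56 -8.04 6.45
0.6 -8.45 7.07
0.64 -8.85 7.7
0.68 -9.21 8.35
0.72 -9.55 9.02
0.76 -9.87 9.69
```

View pics/side12c.png

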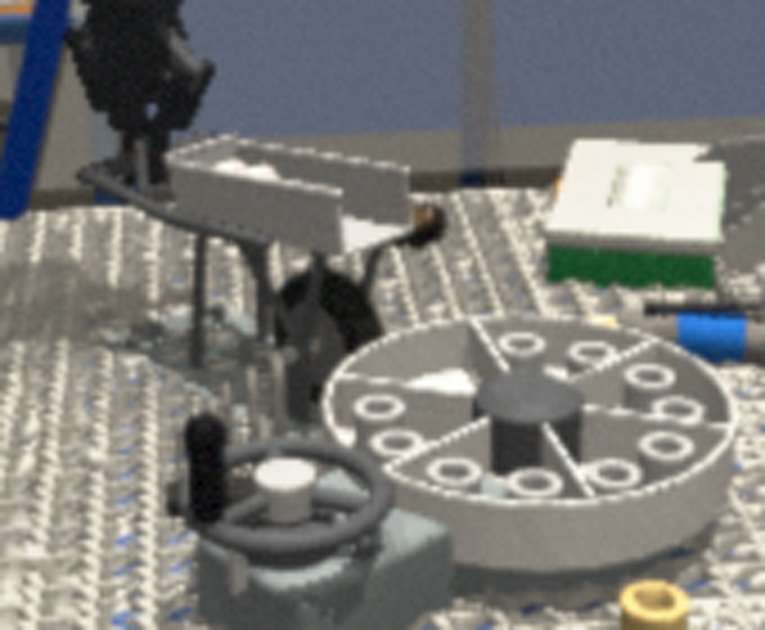

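```bash
python3 -m creep '[{"grip":0.8,"dp":[-0.34,0.15,0],"rotation":[0,0,0]},{"grip":0.8,"dp":[-0.68,0.3,0],"rotation":[0,0,0]},{"grip":0.8,"dp":[-1.35,0.63,0],"rotation":[0,0,0]},{"grip":0.8,"dp":[-1.35,0.63,0],"rotation":[0,0,0]},{"grip":0.8,"dp":[-1.35,0.63,0],"rotation":[0,0,0]}]' 40; python3 -m creep '[{"grip":0.8,"dp":[0,0,0],"rotation":[0,0,0]}]'
python3 - <<'E'
from ov import *
for n,c in(('side',(195,365,135,275,4.5)),):
    p,d=shot(n,n+'13');crop(p,*c,n+'13c')
E
```

```text
time: 14.48
tool_pos: [0.5058, 0.2203, 0.1311]
tcp_rot: [1.841, 0.631, -1.841]
wrist_force: [0.8, 3.2, -2.6]
width: 0.146
time: 14.57
tool_pos: [0.5057, 0.2203, 0.1308]
tcp_rot: [1.841, 0.632, -1.841]
wrist_force: [0.8, 2.7, -3.2]
width: 0.147
```

View pics/side13c.png

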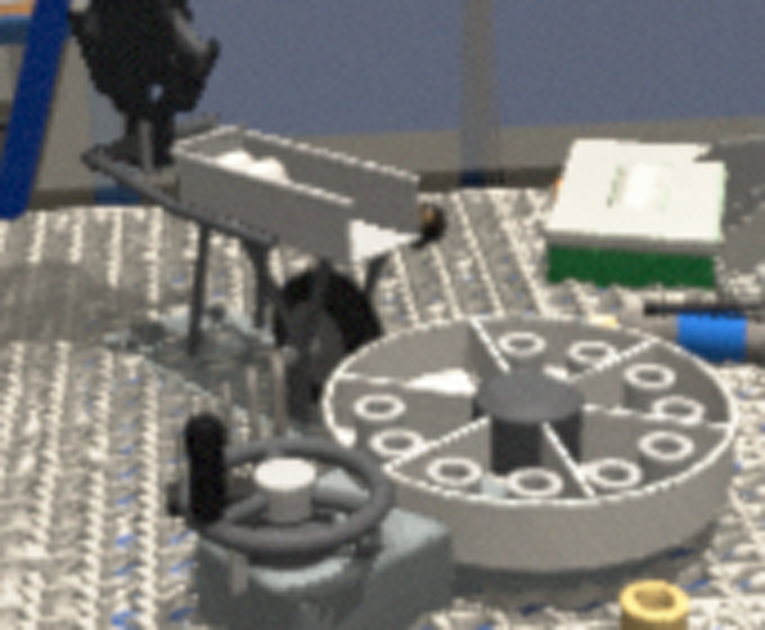

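```bash
python3 -m creep '[{"grip":0.8,"dp":[-1.3,0.74,0],"rotation":[0,0,0]},{"grip":0.8,"dp":[-2.53,1.57,0],"rotation":[0,0,0]},{"grip":0.8,"dp":[-3.7,2.51,0],"rotation":[0,0,0]},{"grip":0.8,"dp":[-4.78,3.53,0],"rotation":[0,0,0]},{"grip":0.8,"dp":[-5.78,4.64,0],"rotation":[0,0,0]}]' 40; python3 -m creep '[{"grip":0.8,"dp":[-0.91,1.18,0],"rotation":[0,0,0]},{"grip":0.8,"dp":[-1.72,2.43,0],"rotation":[0,0,0]},{"grip":0.8,"dp":[-2.25,3.41,0],"rotation":[0,0,0]},{"grip":0.8,"dp":[-2.58,4.08,0],"rotation":[0,0,0]},{"grip":0.8,"dp":[-2.58,4.08,0],"rotation":[0,0,0]}]'
python3 -m creep '[{"grip":0.8,"dp":[0,0,0],"rotation":[0,0,0]},{"grip":0.8,"dp":[0,0,0],"rotation":[0,0,0]},{"grip":0.8,"dp":[0,0,0],"rotation":[0,0,0]},{"grip":0.8,"dp":[0,0,0],"rotation":[0,0,0]}]'
python3 - <<'E'
from ov import *
for n,c in(('side',(195,365,135,275,4.5)),('top',(140,370,105,260,3.4))):
    p,d=shot(n,n+'14');crop(p,*c,n+'14c')
E
```

```text
time: 15.03
tool_pos: [0.5332, 0.185, 0.19]
tcp_rot: [1.841, 0.636, -1.844]
wrist_force: [-4.1, 5.8, 1.7]
width: 0.144
time: 15.45
tool_pos: [0.5597, 0.151, 0.2179]
tcp_rot: [1.842, 0.631, -1.841]
wrist_force: [-6.9, 1.8, 11.4]
width: 0.151
time: 15.78
tool_pos: [0.5591, 0.1516, 0.2175]
tcp_rot: [1.842, 0.632, -1.84]
wrist_force: [-5.1, 2.1, 10.7]
width: 0.147
```

View pics/side14c.png

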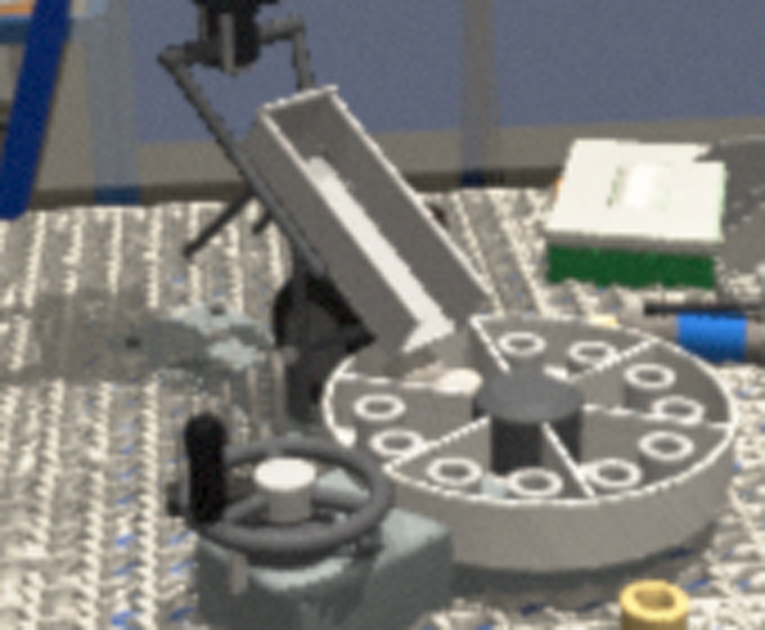

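View pics/top14c.png

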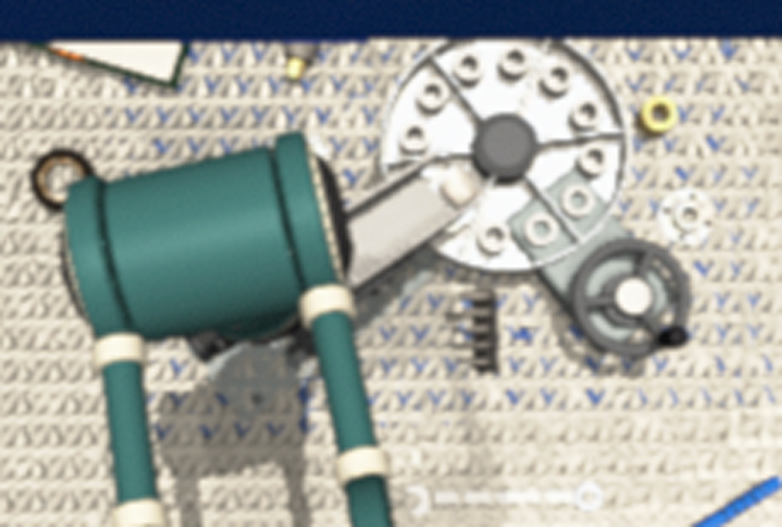

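```bash
python3 -m creep '[{"grip":0.8,"dp":[0.4,-0.8,0],"rotation":[0,0,0]},{"grip":0.8,"dp":[0.86,-1.65,0],"rotation":[0,0,0]},{"grip":0.8,"dp":[1.35,-2.45,0],"rotation":[0,0,0]},{"grip":0.8,"dp":[1.35,-2.45,0],"rotation":[0,0,0]},{"grip":0.8,"dp":[1.35,-2.45,0],"rotation":[0,0,0]}]' 40
python3 - <<'E'
from ov import *
for n,c in(('side',(195,365,135,275,4.5)),('top',(140,370,105,260,3.4))):
    p,d=shot(n,n+'15');crop(p,*c,n+'15c')
E
```

```text
time: 16.3
tool_pos: [0.5439, 0.1713, 0.2027]
tcp_rot: [1.841, 0.633, -1.84]
wrist_force: [-2.9, 2.1, 6.7]
width: 0.144
```

View pics/side15c.png

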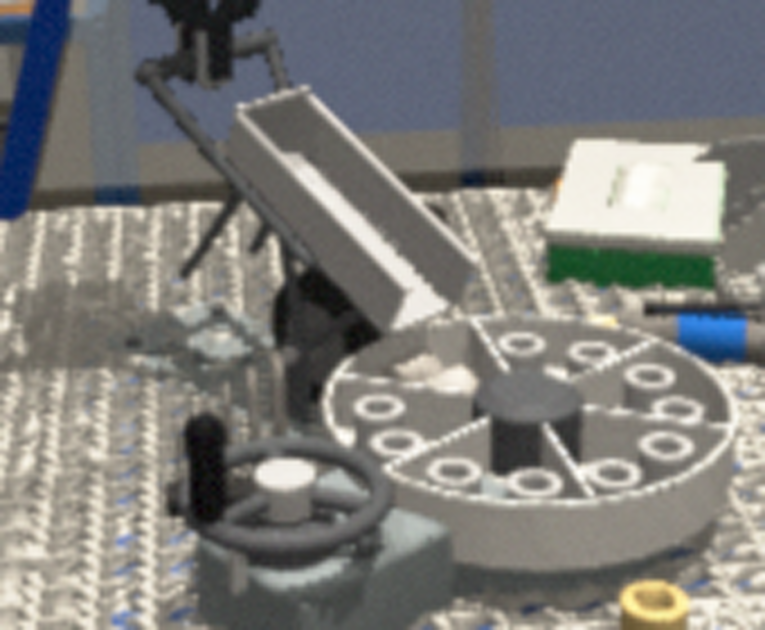

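View pics/top15c.png

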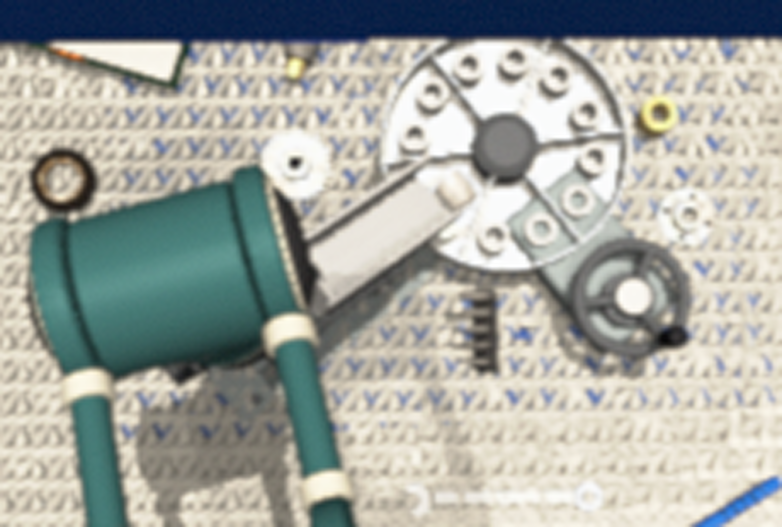

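```bash
python3 -m creep '[{"grip":0.8,"dp":[0.6,-0.8,0],"rotation":[0,0,0]},{"grip":0.8,"dp":[1.5,-1.95,0],"rotation":[0,0,0]},{"grip":0.8,"dp":[2.76,-3.26,0],"rotation":[0,0,0]},{"grip":0.8,"dp":[3.89,-4.24,0],"rotation":[0,0,0]},{"grip":0.8,"dp":[5.09,-5.13,0],"rotation":[0,0,0]}]' 40
python3 -m creep '[{"grip":0.8,"dp":[0.62,-0.4,0],"rotation":[0,0,0]},{"grip":0.8,"dp":[1.26,-0.78,0],"rotation":[0,0,0]},{"grip":0.8,"dp":[1.92,-1.14,0],"rotation":[0,0,0]},{"grip":0.8,"dp":[2.6,-1.47,0],"rotation":[0,0,0]},{"grip":0.8,"dp":[3.1,-1.7,0],"rotation":[0,0,0]}]' 40
python3 -m creep '[{"grip":0.8,"dp":[0.17,-0.07,0],"rotation":[0,0,0]},{"grip":0.8,"dp":[0.17,-0.07,0],"rotation":[0,0,0]},{"grip":0.8,"dp":[0.17,-0.07,0],"rotation":[0,0,0]}]' 40
```

```text
time: 16.82
tool_pos: [0.5128, 0.2115, 0.15]
tcp_rot: [1.841, 0.631, -1.839]
wrist_force: [0.4, -0.5, 2.5]
width: 0.149
time: 17.23
tool_pos: [0.5025, 0.2247, 0.1182]
tcp_rot: [1.841, 0.631, -1.84]
wrist_force: [1.7, -0.2, -1.6]
width: 0.145
time: 17.48
tool_pos: [0.5021, 0.2252, 0.1169]
tcp_rot: [1.841, 0.631, -1.841]
wrist_force: [3.0, 0.4, -2.9]
width: 0.144
```

Back at the starting pose of the bar. Open and retreat upwards.

```bash
python3 -m creep '[{"grip":2,"dp":[0,0,0],"rotation":[0,0,0]},{"grip":4,"dp":[0,0,0],"rotation":[0,0,0]},{"grip":5,"dp":[0,0,0],"rotation":[0,0,0]},{"grip":5,"dp":[0,0,0],"rotation":[0,0,0]},{"grip":5,"dp":[-0.5,0,0],"rotation":[0,0,0]}]' 30
python3 -m creep '[{"grip":5,"dp":[-1.5,0,0],"rotation":[0,0,0]},{"grip":5,"dp":[-4,0,0],"rotation":[0,0,0]},{"grip":5,"dp":[-7,0,0],"rotation":[0,0,0]},{"grip":5,"dp":[-10,0,0],"rotation":[0,0,0]},{"grip":5,"dp":[-12,-2,0],"rotation":[0,0,0]}]' 30
python3 -m creep '[{"grip":5,"dp":[-2,-3,0],"rotation":[0,0,0]},{"grip":5,"dp":[-2,-6,0],"rotation":[0,0,0]},{"grip":5,"dp":[-2,-7,0],"rotation":[0,0,0]},{"grip":5,"dp":[-2,-7,0],"rotation":[0,0,0]},{"grip":5,"dp":[-2,-7,0],"rotation":[0,0,0]}]' 30
python3 - <<'E'
from ov import *
for n,c in(('side',(195,365,135,275,4.5)),('top',(140,370,105,260,3.4))):
    p,d=shot(n,n+'16');crop(p,*c,n+'16c')
E
```

```text
time: 17.9
tool_pos: [0.5009, 0.2248, 0.1215]
tcp_rot: [1.838, 0.631, -1.843]
wrist_force: [-0.0, 0.0, -0.8]
width: 0.584
time: 18.32
tool_pos: [0.492, 0.2399, 0.2462]
tcp_rot: [1.846, 0.628, -1.837]
wrist_force: [0.6, 0.7, -0.7]
width: 0.581
time: 18.73
tool_pos: [0.4463, 0.296, 0.2619]
tcp_rot: [1.839, 0.632, -1.84]
wrist_force: [0.3, 0.4, -0.3]
width: 0.587
```

View pics/side16c.png

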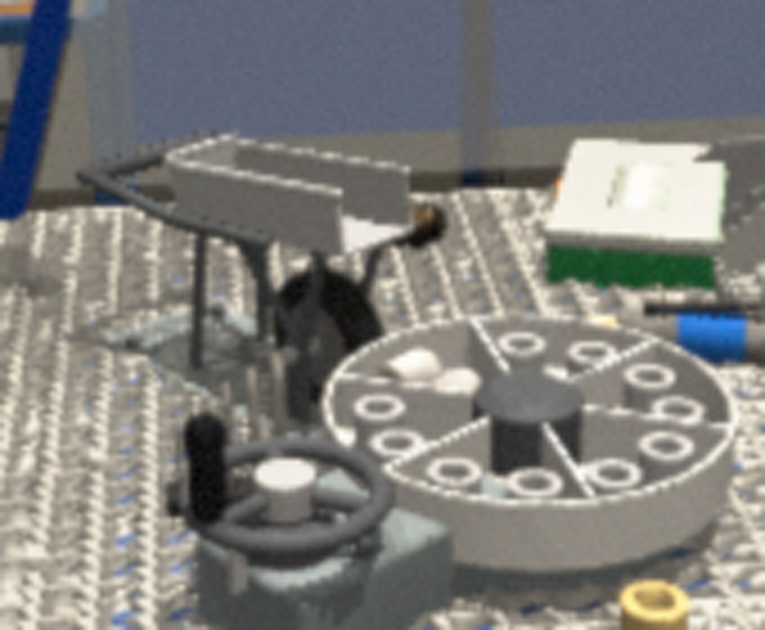

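View pics/top16c.png

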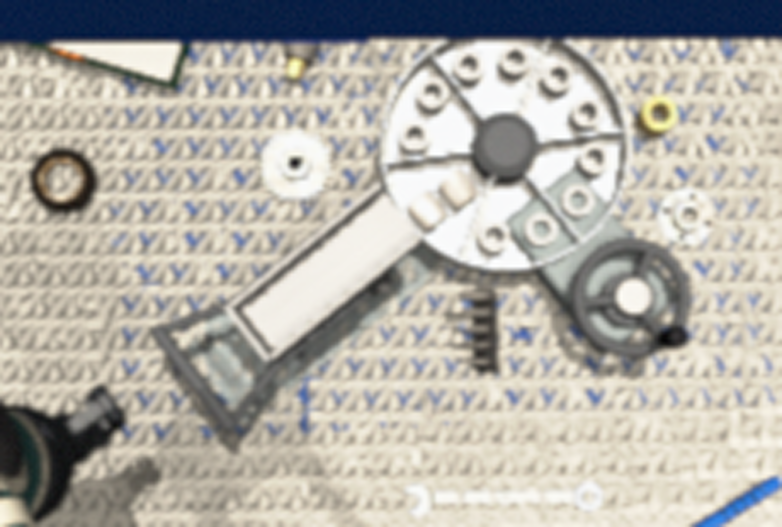

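```bash
python3 - <<'E'
from h import *
f=np.load('top16.npz');W=cloud('top',f['d']);E=np.array([.705,-.036])+.072*np.array([np.cos(np.radians(127.8)),np.sin(np.radians(127.8))])
for x,y in((460,188),(427,211)):
    u,v=140+(x+.5)/3.4-.5,105+(y+.5)/3.4-.5;P=ray('top',u,v,.06);print(P,np.hypot(*(P[:2]-E)),W[round(v),round(u)])
a=np.load('side12.npz')['p'].astype(int);print(E)
for n in('side',):
    b=np.load('side16.npz')['p'].astype(int);print('barrow diff',np.abs(a-b)[170:190,235:290].mean())
print(bot.read_state()['joint_vel'].round(4)); bot.finish_job()
E
```

```text
[0.67078295 0.00517444 0.06      ] 0.018581389966550517 [0.67076663 0.0049518  0.05907759]
[0.65052902 0.0344521  0.06      ] 0.01705430431588231 [0.650373   0.0350494  0.05538591]
[0.66087069 0.02089116]
barrow diff 5.914545454545454
[-0.0098  0.0041 -0.0024  0.0032 -0.0009  0.0022]
the job is handed in; nothing more can be done
```

I finished the job and handed it in at about 19 s of the 72 s allowed; no verdict came back.

- **Handwheel:** I turned it about 945° clockwise, gripping the handle from above. In both cameras the carousel walls then matched the wanted position, and the handle stood at the pointer side.
- **Barrow:** I lifted it by the crossbar to about 0.74 rad, lowered it back onto its legs, opened the gripper and moved it clear.

**Last checks**
- **Bushes:** Both lie in the empty bay, about 17 mm and 19 mm from its centre (45 mm allowed). Their measured tops are 19–23 mm above the bay floor.
- **Barrow and handle:** The barrow looks the same as before the lift, and the handle has not moved.
- **Bystanders:** The loose things in view look unmoved. I judged this by eye only, and the last pictures do not show all of each item.
- **Forces:** The wrist force stayed below about 13 N in every reading.

No check failed. Readings taken right after fast moves were up to about 10 mm off until the arm settled, so I re-measured before each grasp.

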